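# Ready the drill press: neutral, drill cases to the reader, engage the marked gear

## Robot

A 6-joint arm with a two-finger parallel gripper is mounted at the origin on the work surface. World frame = base frame: x ahead of the robot, y to its left, z up, the work surface at z = 0. Lengths are in m, angles in rad, forces in N, time in s.
With the tool pointing down it reaches from about 0.35 to 0.975 m from the base axis. Payload 4.9 kg.
Tool frame: the origin (TCP) lies between the finger pads, 19 mm behind the fingertips; this is the grasp point; z points along the fingers, y is the direction in which the jaws open and shut (so a half turn about z gives the same grasp; the last joint's range is limited). The gripper opens to 85 mm and grips with 20 to 120 N. Pads are 22 mm wide; open, the fingers measure 114 mm over their backs; the gripper's body (76 mm by 85 mm) begins 54 mm behind the grasp point. The pads swing forward as they close: fully open they stand 13 mm farther back than shut.
Start: joints at [1.027, 0.053, 1.613, -0, 1.476, -0.119], TCP at [0.258, 0.569, 0.25] pointing down, gripper open.
Joint ranges: [-3.01, 3.01], [-1.01, 2.22], [0.06, 2.58], [-1.02, 4.17], [0.09, 2.62], [-3.14, 3.14]. Speed limits (rad/s): [2.57, 2.57, 3.14, 3.14, 3.14, 3.14].

## Interface

Orientations are given as a rotation vector (axis times angle).
In Python, from station import ctrl gives the robot as it stands.
- The arm moves only by the tool step_arm, never from a script. Its argument "moves" is a list of rows, each a list of 5 numbers: the opening, from 0 (shut) to 1 (fully open), then the shift along the world's x, y, z in m, then the turn about the world's z in degrees. A call has 1 to 20 rows; each row shifts and turns the pose as measured when the row begins; what a row does not reach is not made up. A row lasts 1/8 s, in which the tool goes at most 62.5 mm and 10.7 degrees, less where a joint would pass 70% of its speed; a pose out of reach is approached as far as the arm can. A call is refused whole if a number of a shift passes 0.0625 or a number of a turn 10.7, either way. A call with a gripper value outside its range is refused whole. The fingers move at their own pace and stop on an object; "newtons" is the grip in N (left out, the last holds). Time passes only in rows, so rows that do not move let the fingers close. It gives the time, the measured TCP pose, the force and the opening at its end, in the units of the state.
- ctrl.get_obs(): the state, without advancing time (a new reading comes with each control period).
- ctrl.get_image(name): name is "scene" or "top" or "wrist"; returns a dict with "color" (480x640x3 uint8, red, green, blue), "camera_matrix" (3x3 intrinsics, pixels), "R" (3x3) and "t" (3): a world point X has camera coordinates R X + t; the wrist camera has in their place "T_tool_cam" (4x4, takes a point from camera to tool coordinates, whose origin is the TCP and whose axes are the flange's). Camera axes: x right, y down, z forward; pixel columns grow to the right and rows downward; lengths in m; the calibration is good to about 2 mm. The wrist camera is an equidistant fisheye: a pixel r from the principal point sees the ray r / f radians off the axis. A picture is of the moment at which its call begins: read the wrist's pose just before it. There is no depth.
- ctrl.finish_job(): hands the job in, once; it reports no verdict.
Trained networks look in a picture, given as the dict that the camera call returned (one of the last four; its "shot" number tells which), for a name from the list of things; names that differ only in an ending like _2 or _b are one class to them, and where a whole thing is asked for, a point or a joint stands for the part that bears it (a point fixed in the world has none). Each returns a list of dicts, best first, with "p" (0 to 1); they miss things now and then, are a little off and sometimes report something else, mostly with a low value. They report only what shows in the picture. A call takes as long as a camera call. They do not tell look-alikes from the thing itself.
- ctrl.spot_in(picture, query): "bbox" ([left, top, right, bottom] in pixels, round what is visible of it).
The state is a dict: "t": time; "q": joint angles; "dq": joint speeds; "effort": joint torques, N m; "tool_pos": TCP position; "tool_rot": TCP orientation; "contact_force": force on the tool from outside, world axes, zero at the start; "wrist_torque": the same for the moment, N m; "opening": finger opening in m.
Only numpy, scipy, OpenCV 4.12 (cv2) and the standard library are available. Lean on these libraries where they do the work, as an engineer would, in place of code of your own. Each camera call takes 0.05 s, during which the arm holds its last target.

## Task

Get the drill press ready for the next class: first throw the gearbox's shift lever out of its end notch into the upright middle notch (neutral). With it left in neutral, lift every drill case hanging in the slotted stand up and off, and set these and the cases standing loose on the bench upright on the steel strip in front of the code reader, each turned so that its raised label squarely faces the reader. Only when all the cases stand right, throw the lever fully into the end notch marked by the brass pointer; do not shift the red punch holder and the long aluminium offcut near them.

Things in the scene. Friction and masses are not known exactly. Their poses are not given: they have to be found in the camera images.
- shift_lever (a joint): Shift lever of the gearbox: 0 upright, positive swings the knob to the gearbox's +y, negative to its -y; stops at -0.72 and 0.72. A spring detent has notches at -0.6, 0 and 0.6 rad, humps between at about -0.3 and 0.3; let go past a hump, it snaps into the nearer notch. Takes up to about 7 N at the knob. Starts in the +0.6 notch.
- shift_knob (a point): Centre of the black ball knob (30 mm dia) at the end of the 10 mm dia steel lever, 110 mm from the pivot. It can be pushed, or taken from above with a finger on either side along the gearbox's y and carried along the arc, tool kept vertical, TCP some 9 mm above the knob's centre so that the fingertips clear the leaning lever. Pinched across the gearbox's x the ball may slip out.
- lever_pivot (a point): Pivot of the lever, 75 mm above the bench; the lever swings about the gearbox's x axis.
- gearbox: Blue cast-iron speed gearbox, 190 x 220 mm base, deck 66 mm high, fixed; origin at the centre of its underside (straight below the lever pivot), x away from the robot, y to its left, z up. A toothed steel quadrant 121 mm high stands just beyond the lever.
- pointer: Brass arrow-shaped pointer lying on the gearbox deck in front of one of the two end notches (40 mm towards the robot from the pivot, 50 mm to the gearbox's +y or -y side). The notch on its side is the marked notch. Origin under its middle. Fixed.
- plain_bolt: Plain round steel bolt head, 14 mm dia, on the gearbox deck in front of the other end notch. Fixed.
- stand: Slotted steel stand, fixed, 210 mm wide (y), x from -31 to +63 mm, plate top 85 mm high, rear wall 100 mm; origin at the centre of its underside. Two slots 44 mm wide at y = +55 and -55 mm, open to -x, the robot's side. Cases hang in them by the collar, foot 35 mm above the bench.
- slot_left (a point): Seat of the slot at +y of the stand, at plate height: axis of a case hanging there. A lip 8 mm high on the prong tips (x = -31 to -26 mm) keeps the collar in: lift the case more than 8 mm, then draw it out towards the stand's -x at least 70 mm, as its foot does not pass up through the slot.
- slot_right (a point): Seat of the slot at -y of the stand, the same as the left one.
- reader: Code reader: low grey bar 60 (x) x 400 (y) x 55 mm (z), fixed, four dark windows in its -x face; origin at the centre of its underside, x away from the robot. Before it, flush with the bench, a steel strip 60 mm wide, 380 mm long, centre line at the reader's x = -105 mm. Windows at y = -135, -45, 45, 135 mm; any place along the strip will do.
- case_a: Twist-drill case, may be absent; at the start it hangs by its collar in one of the two slots of the stand, label turned a wrong way. Round, spool-shaped, 88 mm tall, 0.22 kg: foot 56 mm dia (height 0-8), body 38 mm (8-50), collar 60 mm (50-56), black cap 30 mm (56-88), gripped from above in any direction, fingertips above the collar. Origin: centre of its underside; z up, +x to its label side.
- case_a_label (a point): Outer face of the raised aluminium label plate on the side of case_a (20 mm wide, 32 mm tall), 24 mm from its axis, 29 mm above its underside; a bright rib on the cap's top, from centre to rim, points the same way.
- case_b: Twist-drill case, may be absent; at the start it hangs by its collar in one of the two slots of the stand, label turned a wrong way. Round, spool-shaped, 88 mm tall, 0.22 kg: foot 56 mm dia (height 0-8), body 38 mm (8-50), collar 60 mm (50-56), black cap 34 mm (56-88), gripped from above in any direction, fingertips above the collar. Origin: centre of its underside; z up, +x to its label side.
- case_b_label (a point): Outer face of the raised aluminium label plate on the side of case_b (20 mm wide, 32 mm tall), 24 mm from its axis, 29 mm above its underside; a bright rib on the cap's top, from centre to rim, points the same way.
- case_c: Twist-drill case, may be absent; at the start it stands loose on the bench, label turned a wrong way. Round, spool-shaped, 88 mm tall, 0.22 kg: foot 56 mm dia (height 0-8), body 38 mm (8-50), collar 60 mm (50-56), black cap 32 mm (56-88), gripped from above in any direction, fingertips above the collar. Origin: centre of its underside; z up, +x to its label side.
- case_c_label (a point): Outer face of the raised aluminium label plate on the side of case_c (20 mm wide, 32 mm tall), 24 mm from its axis, 29 mm above its underside; a bright rib on the cap's top, from centre to rim, points the same way.
- case_d: Twist-drill case, may be absent; at the start it stands loose on the bench, label turned a wrong way. Round, spool-shaped, 88 mm tall, 0.22 kg: foot 56 mm dia (height 0-8), body 38 mm (8-50), collar 60 mm (50-56), black cap 38 mm (56-88), gripped from above in any direction, fingertips above the collar. Origin: centre of its underside; z up, +x to its label side.
- case_d_label (a point): Outer face of the raised aluminium label plate on the side of case_d (20 mm wide, 32 mm tall), 24 mm from its axis, 29 mm above its underside; a bright rib on the cap's top, from centre to rim, points the same way.
- offcut_long: Bystander: aluminium offcut 50 x 90 x 30 mm; origin under its centre.
- punch_holder: Bystander: red plastic center punch holder 60 x 45 mm, 75 mm high with its two punches; origin under its centre.
Mind the look-alikes: they are no part of the job. Leave any blue look-alike of the case_a alone.

How it is judged:
On the way, in this order (a step that is already met when the one before it is completed fails the run):
1. the lever is in the middle (neutral) notch (value of joint shift_lever between -0.1 and 0.1 rad), for 0.3 s.
2. with the lever in neutral, every case present stands on the strip with its label facing the reader (all of step 1 and x of case_a in the frame of reader between -0.125 and -0.085 m and y of case_a in the frame of reader between -0.185 and 0.185 m and z of each of case_a, case_b, case_c, case_d in the frame of reader below 0.006 m and angle between each of case_a, case_b, case_c, case_d's own z axis and vertical below 0.1 rad and angle between the x axis of each of case_a, case_b, case_c, case_d and the x axis of reader, either way round below 0.25 rad and x of each of case_a_label, case_b_label, case_c_label, case_d_label in the frame of reader above -0.105 m and linear speed of each of case_a, case_b, case_c, case_d below 0.03 m/s and x of case_b in the frame of reader between -0.125 and -0.085 m and y of case_b in the frame of reader between -0.185 and 0.185 m and x of case_c in the frame of reader between -0.125 and -0.085 m and y of case_c in the frame of reader between -0.185 and 0.185 m and x of case_d in the frame of reader between -0.125 and -0.085 m and y of case_d in the frame of reader between -0.185 and 0.185 m), for 0.3 s.
3. the lever is in the end notch marked by the brass pointer (((y of pointer in the frame of gearbox above 0 m and value of joint shift_lever between 0.5 and 0.7 rad) or (y of pointer in the frame of gearbox below 0 m and value of joint shift_lever between -0.7 and -0.5 rad))), for 0.3 s.
At the end, for the whole second after the job is handed in: Every case present stands upright on the bench and at rest, its axis within 20 mm of the strip's centre line and within 185 mm of the strip's middle lengthwise, its label facing the reader within 0.25 rad; the lever rests within 0.1 rad of the end notch on the brass pointer's side (x of case_a in the frame of reader between -0.125 and -0.085 m and y of case_a in the frame of reader between -0.185 and 0.185 m and z of each of case_a, case_b, case_c, case_d in the frame of reader below 0.006 m and angle between each of case_a, case_b, case_c, case_d's own z axis and vertical below 0.1 rad and angle between the x axis of each of case_a, case_b, case_c, case_d and the x axis of reader, either way round below 0.25 rad and x of each of case_a_label, case_b_label, case_c_label, case_d_label in the frame of reader above -0.105 m and linear speed of each of case_a, case_b, case_c, case_d below 0.03 m/s and x of case_b in the frame of reader between -0.125 and -0.085 m and y of case_b in the frame of reader between -0.185 and 0.185 m and x of case_c in the frame of reader between -0.125 and -0.085 m and y of case_c in the frame of reader between -0.185 and 0.185 m and x of case_d in the frame of reader between -0.125 and -0.085 m and y of case_d in the frame of reader between -0.185 and 0.185 m and ((y of pointer in the frame of gearbox above 0 m and value of joint shift_lever between 0.5 and 0.7 rad) or (y of pointer in the frame of gearbox below 0 m and value of joint shift_lever between -0.7 and -0.5 rad)) and velocity of joint shift_lever between -0.1 and 0.1 rad/s); the robot touches nothing.
It fails at once if the long offcut or the punch holder is moved more than 50 mm (distance of any of offcut_long, punch_holder from where it was at the start of the episode above 0.05 m).
Of case_a, case_b, case_c, case_d only 3 to 4 are there at a start; the rules pass over those that are not, and their reading is None.
At some moment in a run one of case_c, case_d may be knocked a few centimetres aside while the robot is not near it.
It also fails if it takes over 208 s, if anything falls off the work surface, if the arm or the gripper's body presses on something with over 40 N, if the wrist force passes 120 N, or if a joint passes its speed limit or range.

## Working session

There is one attempt and no reset: what is moved stays moved. The work goes in short steps, Python scripts to look and compute and a tool call to move; the robot and the scene stay as the last step left them, time stands still between calls to the robot, and variables do not carry over. Pictures are saved under pics/ and viewed, and the job is handed in when it is done.

Besides the shell and the picture viewer there is one more tool, called after "Request:" as name(argument=value, ...) on one line, values as JSON. step_arm: Moves the arm, as the interface text tells. Its arguments: {"type":"object","properties":{"moves":{"type":"array","items":{"type":"array","items":{"type":"number"}}},"newtons":{"type":"number"}},"required":["moves"]}

```bash
ls; mkdir -p pics; cat > h.py <<'E'
import numpy as np, cv2
from station import ctrl
def save(im,name): cv2.imwrite('pics/'+name,cv2.cvtColor(im,cv2.COLOR_RGB2BGR))
def ray(p,uv):
    K=p["camera_matrix"];R=np.array(p["R"]);t=np.array(p["t"])
    d=R.T@(np.linalg.inv(K)@np.array([uv[0],uv[1],1.])); return -R.T@t,d
def at(p,uv,z):
    c,d=ray(p,uv); return c+d*(z-c[2])/d[2]
def proj(p,X):
    K=np.array(p["camera_matrix"]);x=K@(np.array(p["R"])@np.array(X,float)+np.array(p["t"])); return x[:2]/x[2]
E
python3 - <<'E'
from h import *
o=ctrl.get_obs();print(o)
for n in("scene","top","wrist"):
    p=ctrl.get_image(n);save(p["color"],n+"0.png")
    if n!="wrist":
        print(n,p["camera_matrix"],-np.array(p["R"]).T@p["t"],p["R"])
        for q in["shift_knob","gearbox","pointer","plain_bolt","stand","reader","case_a","case_b","case_c","case_d","offcut_long","punch_holder"]:
            print(q,[(np.round(r["bbox"]).tolist(),round(r["p"],2)) for r in ctrl.spot_in(p,q)])
E
```

```text
pics
{'t': 0.0, 'q': array([ 1.02704338e+00,  5.33624192e-02,  1.61428856e+00, -3.00984277e-05,
        1.47598200e+00, -1.19001055e-01]), 'dq': array([ 7.52467175e-04,  1.42497366e-03, -8.35452886e-04,  8.13209002e-04,
       -5.89812976e-05, -1.33421945e-03]), 'effort': array([-7.11772336e-04, -3.93674898e+01, -3.70174992e+01, -2.16564149e-04,
        7.06241568e-03,  1.18160193e-05]), 'tool_pos': array([0.25726502, 0.56896093, 0.24876277]), 'tool_rot': array([-6.62055823e-01, -3.07038837e+00,  3.04527835e-03]), 'contact_force': array([ 0.69987545, -0.37486294, -0.15888161]), 'wrist_torque': array([-0.04492951, -0.01794756, -0.00478191]), 'opening': 0.08518580784556139}
scene [[578.78593266   0.         321.16885207]
 [  0.         578.78593266 240.75484219]
 [  0.           0.           1.        ]] [1.10436499 0.5669664  1.413119  ] [[-7.01783630e-01  7.12389945e-01  5.49546047e-04]
 [ 6.10662414e-01  6.01967558e-01 -5.14515768e-01]
 [-3.66866669e-01 -3.60743157e-01 -8.57480741e-01]]
shift_knob [([389.0, 281.0, 412.0, 305.0], 0.44)]
gearbox [([200.0, 138.0, 292.0, 223.0], 0.89), 
[... 1962 characters left out ...]
6), ([313.0, 277.0, 337.0, 300.0], 0.72)]
case_b [([127.0, 290.0, 162.0, 312.0], 0.98), ([176.0, 257.0, 203.0, 286.0], 0.93), ([225.0, 262.0, 248.0, 285.0], 0.86), ([313.0, 277.0, 337.0, 300.0], 0.72)]
case_c [([127.0, 290.0, 162.0, 312.0], 0.98), ([176.0, 257.0, 203.0, 286.0], 0.93), ([225.0, 262.0, 248.0, 285.0], 0.86), ([313.0, 277.0, 337.0, 300.0], 0.72)]
case_d [([127.0, 290.0, 162.0, 312.0], 0.98), ([176.0, 257.0, 203.0, 286.0], 0.93), ([225.0, 262.0, 248.0, 285.0], 0.86), ([313.0, 277.0, 337.0, 300.0], 0.72)]
offcut_long [([450.0, 194.0, 488.0, 217.0], 0.77), ([177.0, 258.0, 204.0, 287.0], 0.72), ([466.0, 286.0, 474.0, 301.0], 0.19)]
punch_holder [([226.0, 176.0, 250.0, 203.0], 0.91)]
```

View pics/top0.png

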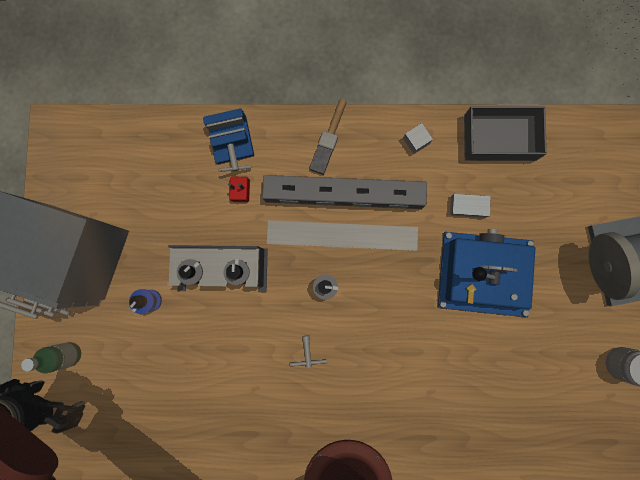

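View pics/scene0.png

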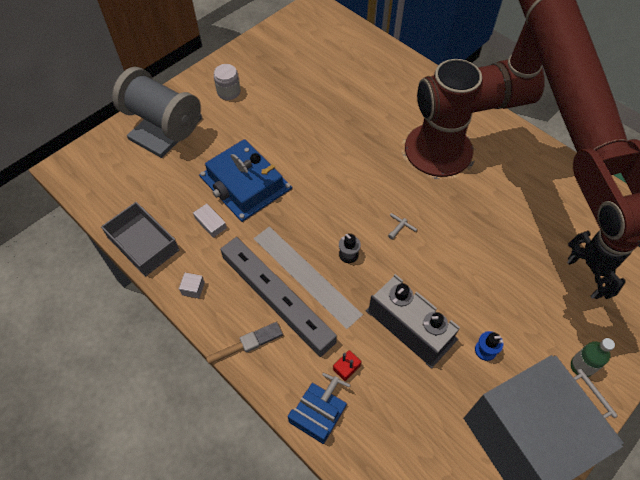

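```bash
python3 - <<'E'
import cv2
t=cv2.imread('pics/top0.png')
cv2.imwrite('pics/top0a.png',cv2.resize(t[230:330,110:290],None,fx=4.4,fy=4.4,interpolation=cv2.INTER_CUBIC))
cv2.imwrite('pics/top0b.png',cv2.resize(t[180:330,300:550],None,fx=3.2,fy=3.2,interpolation=cv2.INTER_CUBIC))
E
```

```text
(no output)
```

View pics/top0a.png

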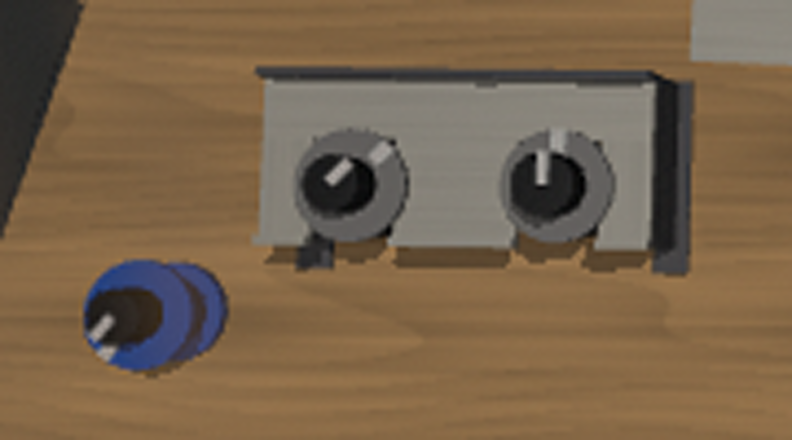

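View pics/top0b.png

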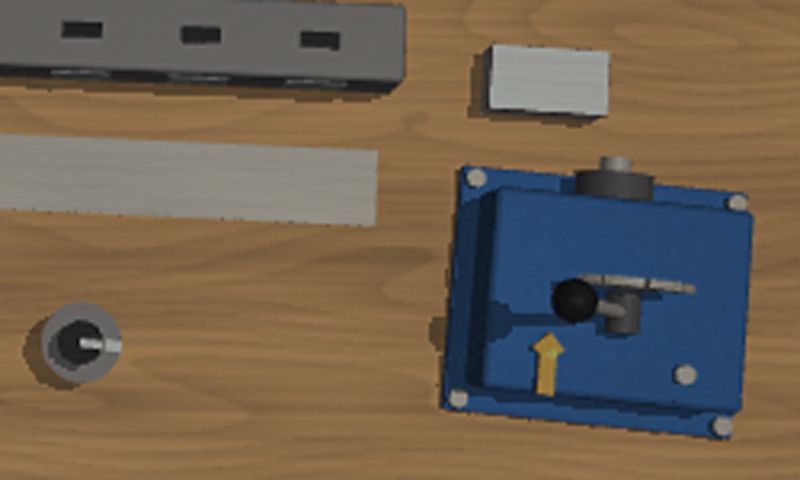

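```bash
cat >> h.py <<'E'
def rect(p,x0,x1,y0,y1,z,s=1000):
    # output: image up=+x, left=+y
    W=int((y1-y0)*s);H=int((x1-x0)*s)
    src=np.float32([proj(p,(x1,y1,z)),proj(p,(x1,y0,z)),proj(p,(x0,y0,z)),proj(p,(x0,y1,z))])
    M=cv2.getPerspectiveTransform(src,np.float32([[0,0],[W,0],[W,H],[0,H]]))
    return cv2.warpPerspective(p["color"],M,(W,H),flags=cv2.INTER_CUBIC)
E
python3 - <<'E'
from h import *
p=ctrl.get_image("top")
crop=lambda uv:None
f=lambda c:(300+c[0]/3.2,180+c[1]/3.2)
g=lambda c:(110+c[0]/4.4,230+c[1]/4.4)
print("knob",at(p,f((575,300)),.166))
for z in(.008,.012): print("base",z,[at(p,f(c),z).round(3)[:2].tolist() for c in((462,167),(750,190),(732,440),(440,408))])
print("pointer",at(p,f((547,363)),.067),"bolt",at(p,f((685,375)),.068))
a,b=at(p,f((585,278)),.121),at(p,f((693,290)),.121);print("quadrant",a,b,(a-b))
print("loose case cap",at(p,f((80,342)),.088),"collar",at(p,f((80,343)),.056))
print("hang L cap",at(p,g((339,183)),.123),"collar",at(p,g((352,185)),.091))
print("hang R cap",at(p,g((546,184)),.123),"collar",at(p,g((557,185)),.091))
r=rect(p,.3,.75,-.25,.3,0,1400);save(r,"rz0.png");print(r.shape)
r=rect(p,.35,.55,.05,.45,.085,2000);save(r,"rstand.png")
# strip
hsv=cv2.cvtColor(p["color"],cv2.COLOR_RGB2HSV);m=((hsv[...,1]<40)&(hsv[...,2]>110)).astype(np.uint8)*255
m[:,:240]=0;m[:210]=0;m[265:]=0;m[:,430:]=0
c=max(cv2.findContours(m,0,1)[0],key=cv2.contourArea);W=np.float32([at(p,q[0],0)[:2] for q in c]);print("strip",cv2.minAreaRect(W*1000))
E
```

```text
knob [ 0.50836861 -0.27302265  0.166     ]
base 0.008 [[0.615, -0.235], [0.599, -0.457], [0.407, -0.438], [0.428, -0.217]]
base 0.012 [[0.615, -0.235], [0.599, -0.455], [0.407, -0.436], [0.429, -0.216]]
pointer [ 0.46485014 -0.28202732  0.067     ] bolt [ 0.45744887 -0.38108692  0.068     ]
quadrant [ 0.5249602  -0.29386976  0.121     ] [ 0.51744198 -0.36808123  0.121     ] [0.00751821 0.07421146 0.        ]
loose case cap [0.47604643 0.05870921 0.088     ] collar [0.47512622 0.05965727 0.056     ]
hang L cap [0.50687524 0.3707589  0.123     ] collar [0.50666787 0.37443789 0.091     ]
hang R cap [0.50757699 0.263504   0.123     ] collar [0.50791028 0.2649828  0.091     ]
(630, 770, 3)
strip ((606.7116088867188, 20.815887451171875), (378.52008056640625, 58.143272399902344), 87.90910339355469)
```

View pics/rz0.png

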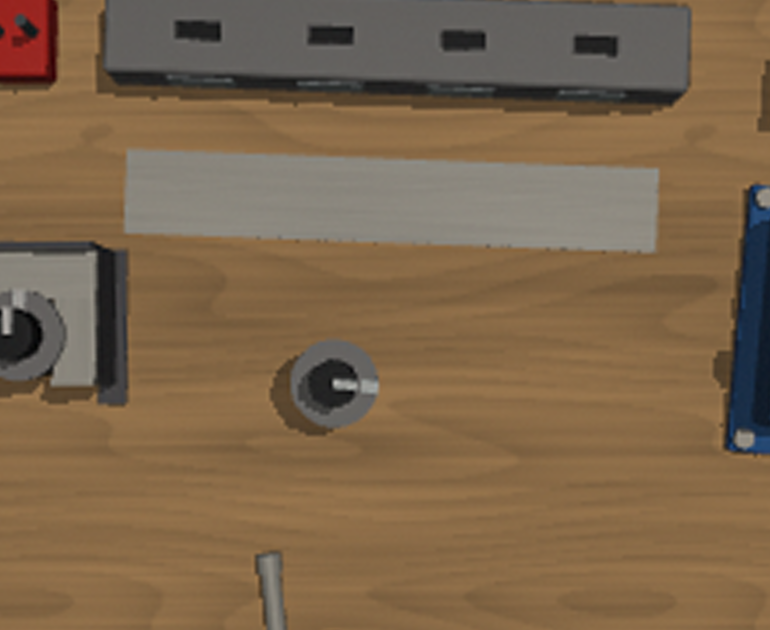

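View pics/rstand.png

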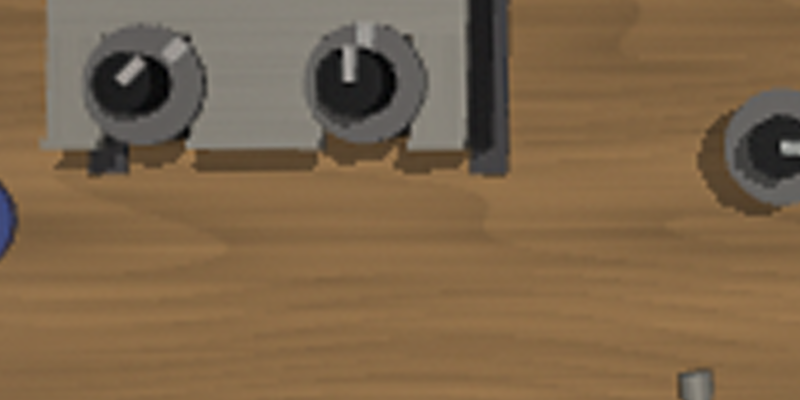

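View pics/wrist0.png

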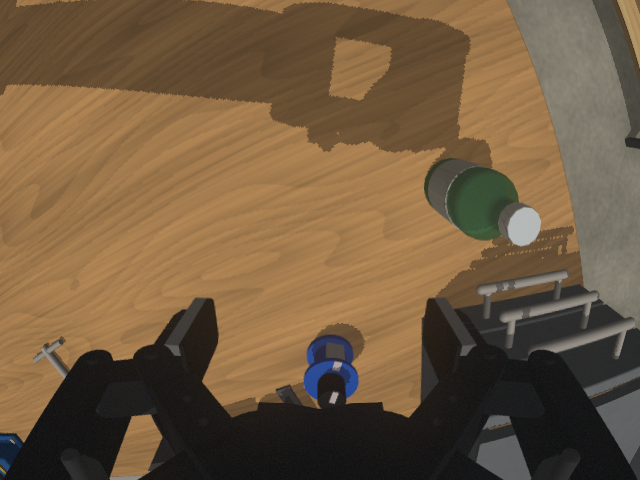

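```bash
python3 - <<'E'
from h import *
p=ctrl.get_image("scene");c=p["color"]
save(cv2.resize(c[130:230,190:310],None,fx=6,fy=6,interpolation=cv2.INTER_CUBIC),"sg.png")
save(cv2.resize(c[225:370,330:490],None,fx=4.5,fy=4.0,interpolation=cv2.INTER_CUBIC),"sc.png")
t=ctrl.get_image("top")
cc=t["color"][225:325,430:545].copy()
cc=cv2.resize(cc,None,fx=6,fy=6,interpolation=cv2.INTER_CUBIC)
# overlay predicted model for 2 pivots
for (px,py,col) in((.502,-.335,(255,0,0)),(.5125,-.336,(0,255,0))):
    th=np.radians(-5.8);ex=np.array([np.cos(th),np.sin(th)]);ey=np.array([-ex[1],ex[0]])
    P=lambda x,y,z:tuple(int(v) for v in (proj(t,(*(np.array([px,py])+x*ex+y*ey),z))-[430,225])*6+3)
    for z in(0,):
        q=[P(a,b,z) for a,b in((.095,.11),(.095,-.11),(-.095,-.11),(-.095,.11))]
        for i in range(4):cv2.line(cc,q[i],q[(i+1)%4],col,1)
    for w in((0,0,.075),(0,.062,.166),(-.04,.05,.068),(-.04,-.05,.068)):cv2.circle(cc,P(*w),4,col,1)
save(cc,"tg.png")
E
```

```text
(no output)
```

View pics/tg.png

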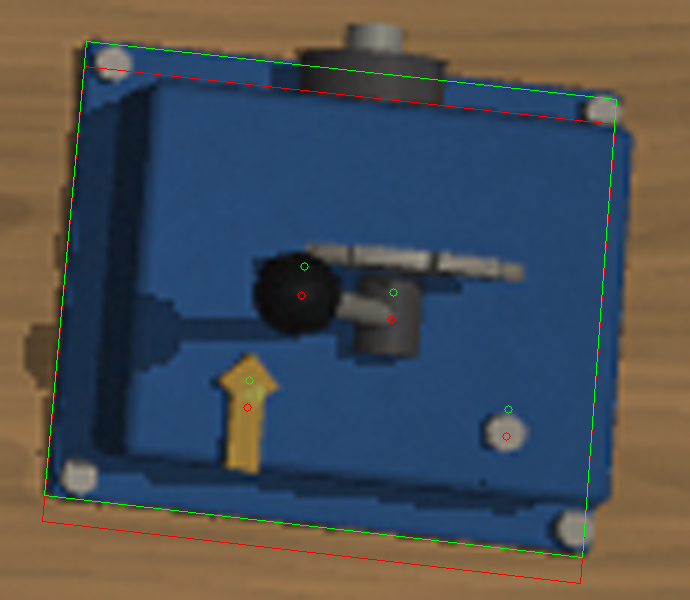

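View pics/sg.png

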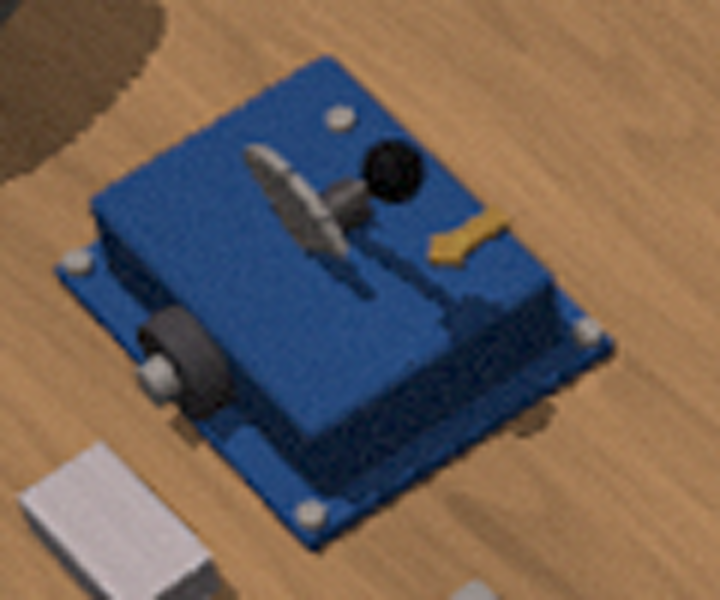

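View pics/sc.png

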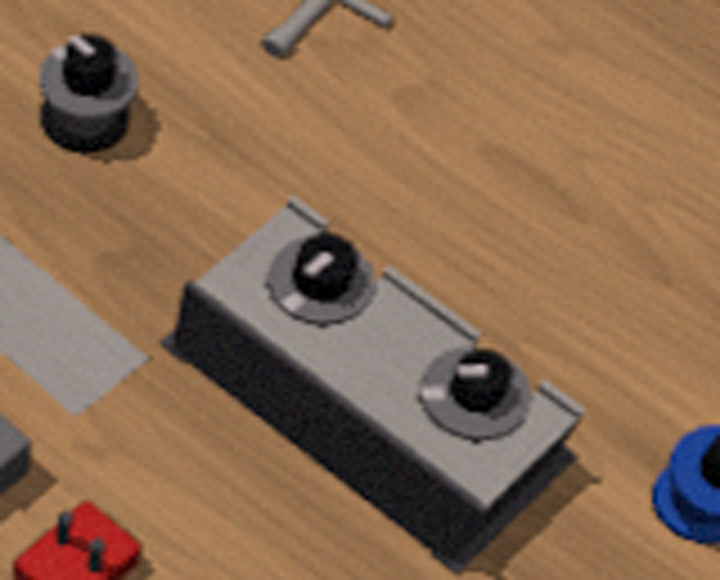

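```bash
python3 - <<'E'
from h import *
s=ctrl.get_image("scene")
print(proj(s,(.508,-.273,.166)), at(s,(190+392/6,130+170/6),.166))
k=lambda x,y:(330+x/4.5,225+y/4)
print("L cap",at(s,k(480,362),.123),"R cap",at(s,k(325,257),.123),"loose",at(s,k(91,52),.088))
print("Lcol",at(s,k(475,393),.091),"Rcol",at(s,k(321,280),.091),"loose",at(s,k(89,81),.056))
E
```

```text
[255.49449001 157.76685669] [ 0.50964416 -0.27183906  0.166     ]
L cap [0.50659269 0.37027414 0.123     ] R cap [0.51127949 0.26533343 0.123     ] loose [0.47667901 0.05885407 0.088     ]
Lcol [0.50983041 0.37639522 0.091     ] Rcol [0.51042988 0.26673011 0.091     ] loose [0.4792305  0.06149451 0.056     ]
```

Request:
step_arm(moves=[[1, 0.0158, -0.0526, 0.002, 1.16], [1, 0.0158, -0.0526, 0.002, 1.16], [1, 0.0158, -0.0526, 0.002, 1.16], [1, 0.0158, -0.0526, 0.002, 1.16], [1, 0.0158, -0.0526, 0.002, 1.16], [1, 0.0158, -0.0526, 0.002, 1.16], [1, 0.0158, -0.0526, 0.002, 1.16], [1, 0.0158, -0.0526, 0.002, 1.16], [1, 0.0158, -0.0526, 0, 1.16], [1, 0.0158, -0.0526, 0, 1.16], [1, 0.0158, -0.0526, 0, 1.16], [1, 0.0158, -0.0526, 0, 1.16], [1, 0.0158, -0.0526, 0, 1.16], [1, 0.0158, -0.0526, 0, 1.16], [1, 0, 0, 0, 0]])

```text
t: 3.42
tool_pos: [0.4814, -0.1911, 0.2692]
tool_rot: [0.202, 3.122, 0.003]
contact_force: [-0.8, -0.2, 0.8]
opening: 0.0856
```

```bash
cat >> h.py <<'E'
def yaw(o=None):
    from scipy.spatial.transform import Rotation as Ro
    o=o or ctrl.get_obs();M=Ro.from_rotvec(o["tool_rot"]).as_matrix();return np.degrees(np.arctan2(M[1,1],M[0,1]))
def st():
    o=ctrl.get_obs();print("t",round(o["t"],2),"tcp",o["tool_pos"].round(4),"jaw yaw",round(yaw(o),1),"open",round(o["opening"],4),"F",np.round(o["contact_force"],1),"q",np.round(o["q"],2));return o
E
python3 -c "
from h import *
st()"
```

```text
t 3.42 tcp [ 0.4814 -0.1911  0.2692] jaw yaw 82.6 open 0.0856 F [-0.8 -0.2  0.8] q [-0.53 -0.23  1.84  0.01  1.51 -1.97]
```

Request:
step_arm(moves=[[1, 0.014, -0.041, 0, 0.8], [1, 0.013, -0.04, 0, 0.8], [1, 0, 0, -0.03, 0], [1, 0, 0, 0, 0]])

```text
t: 3.92
tool_pos: [0.5092, -0.2718, 0.2393]
tool_rot: [0.154, 3.124, 0.006]
contact_force: [-0.4, -1.0, -0.5]
opening: 0.0854
```

```bash
python3 -c "
from h import *
st();p=ctrl.get_image('wrist');save(p['color'],'w1.png')"
```

```text
t 3.92 tcp [ 0.5092 -0.2718  0.2393] jaw yaw 84.4 open 0.0854 F [-0.4 -1.  -0.5] q [-0.62 -0.06  1.74  0.01  1.45 -2.1 ]
```

View pics/w1.png

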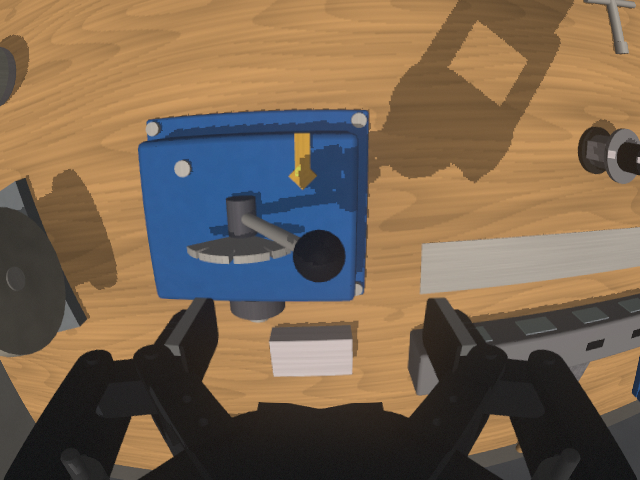

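Request:
step_arm(moves=[[1, 0, 0, -0.03, 0], [1, 0, 0, -0.025, 0], [1, 0, 0, -0.009, 0], [0.2, 0, 0, 0, 0], [0.2, 0, 0, 0, 0], [0.2, 0, 0, 0, 0], [0.2, 0, 0, 0, 0], [0.2, 0, 0, 0, 0], [0.2, 0, 0, 0, 0]], newtons=30)

```text
t: 5.1
tool_pos: [0.5146, -0.2723, 0.1885]
tool_rot: [0.147, 3.105, -0.014]
contact_force: [-0.1, -1.3, -0.9]
opening: 0.0244
```

```bash
python3 -c "
from h import *
st();p=ctrl.get_image('wrist');save(p['color'],'w2.png');p=ctrl.get_image('scene');save(cv2.resize(p['color'][80:230,170:330],None,fx=4.5,fy=4,interpolation=2),'s2.png')"
```

```text
t 5.1 tcp [ 0.5146 -0.2723  0.1885] jaw yaw 84.6 open 0.0244 F [-0.1 -1.3 -0.9] q [-0.62 -0.02  1.79  0.01  1.34 -2.1 ]
```

View pics/w2.png

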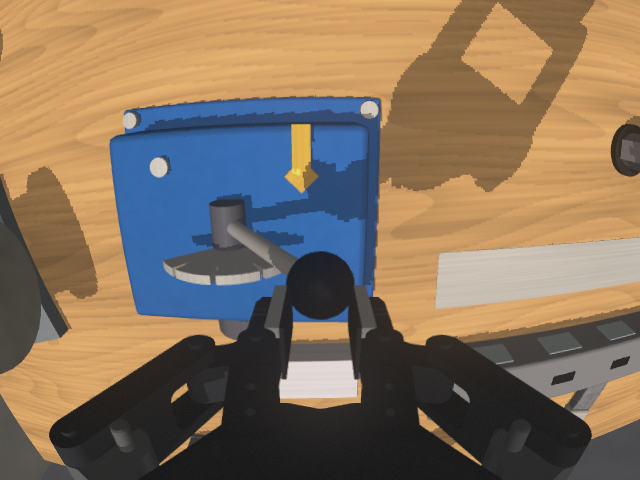

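View pics/s2.png

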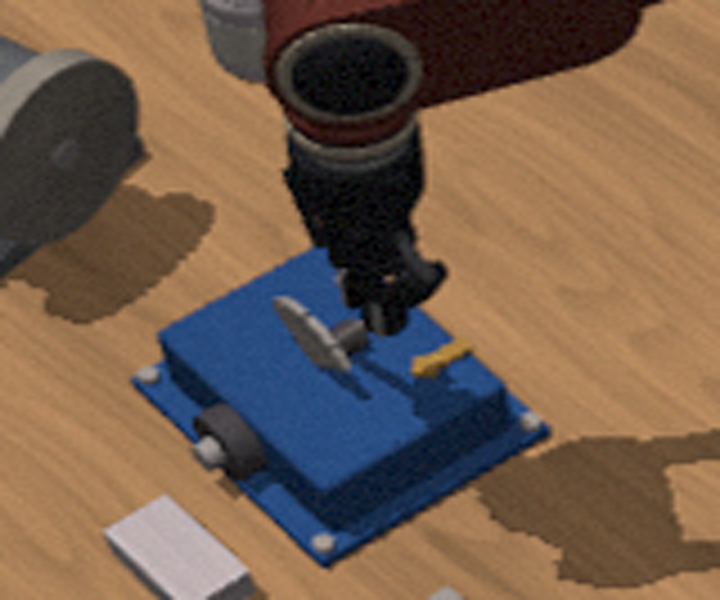

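```bash
cat >> h.py <<'E'
def wproj(p,o,X):
    from scipy.spatial.transform import Rotation as Ro
    R=Ro.from_rotvec(o["tool_rot"]).as_matrix();x=R.T@(np.array(X)-o["tool_pos"])
    T=np.array(p["T_tool_cam"]);c=T[:3,:3].T@(x-T[:3,3]);K=np.array(p["camera_matrix"])
    r=np.hypot(c[0],c[1]);th=np.arctan2(r,c[2]);return K[:2,2]+K[0,0]*th*c[:2]/r
E
python3 -c "
from h import *
o=st();p=ctrl.get_image('wrist');print(np.array(p['T_tool_cam']).round(3),p['camera_matrix'])
R=lambda:0
from scipy.spatial.transform import Rotation as Ro
M=Ro.from_rotvec(o['tool_rot']).as_matrix();print(M.round(3))
print('tcp',wproj(p,o,o['tool_pos']),'tip',wproj(p,o,o['tool_pos']+.019*M[:,2]),'knob pred',wproj(p,o,(.509,-.272,.166)),wproj(p,o,(.502,-.335,.075)))
print('x off',[wproj(p,o,o['tool_pos']+M@np.array(v)).round() for v in((.011,0,0),(-.011,0,0),(.011,0,.019),(-.011,0,.019))])
"
```

```text
t 5.2 tcp [ 0.5146 -0.2723  0.1885] jaw yaw 84.6 open 0.0238 F [ 0.5 -0.7 -1.6] q [-0.62 -0.02  1.79  0.01  1.34 -2.1 ]
[[ 0.    -0.955 -0.297  0.076]
 [ 1.     0.    -0.001 -0.   ]
 [ 0.001 -0.297  0.955 -0.124]
 [ 0.     0.     0.     1.   ]] [[371.64829954   0.         319.93958912]
 [  0.         371.64829954 235.04079228]
 [  0.           0.           1.        ]]
[[-0.995  0.094  0.032]
 [ 0.094  0.996 -0.01 ]
 [-0.033 -0.007 -0.999]]
tcp [321.36499257 327.63321474] tip [321.27133309 304.7748622 ] knob pred [321.09991831 288.31146566] [228.15724956 223.37757954]
x off [array([321., 303.]), array([321., 351.]), array([321., 282.]), array([321., 326.])]
```

Request:
step_arm(moves=[[1, 0, 0, 0, 0], [1, 0, 0, 0, 0], [1, 0, 0, 0, 0], [1, 0, 0, 0, 0], [1, 0, 0, 0, 0]])

```text
t: 5.88
tool_pos: [0.515, -0.2719, 0.1891]
tool_rot: [0.146, 3.105, -0.012]
contact_force: [0.0, 0.3, 0.7]
opening: 0.0849
```

```bash
python3 -c "
from h import *
o=st()"
```

```text
t 5.88 tcp [ 0.515  -0.2719  0.1891] jaw yaw 84.6 open 0.0849 F [0.  0.3 0.7] q [-0.62 -0.02  1.79  0.01  1.34 -2.1 ]
```

Request:
step_arm(moves=[[1, -0.006, 0, 0, 0], [1, 0, 0, -0.014, 0], [1, 0, 0, 0, 0]])

```text
t: 6.25
tool_pos: [0.5081, -0.2717, 0.1737]
tool_rot: [0.146, 3.106, -0.012]
contact_force: [-0.7, -0.0, -0.6]
opening: 0.0855
```

```bash
python3 -c "
from h import *
o=st();p=ctrl.get_image('wrist');save(p['color'],'w3.png')"
```

```text
t 6.25 tcp [ 0.5081 -0.2717  0.1737] jaw yaw 84.6 open 0.0855 F [-0.7 -0.  -0.6] q [-0.63 -0.02  1.82  0.01  1.31 -2.1 ]
```

View pics/w3.png

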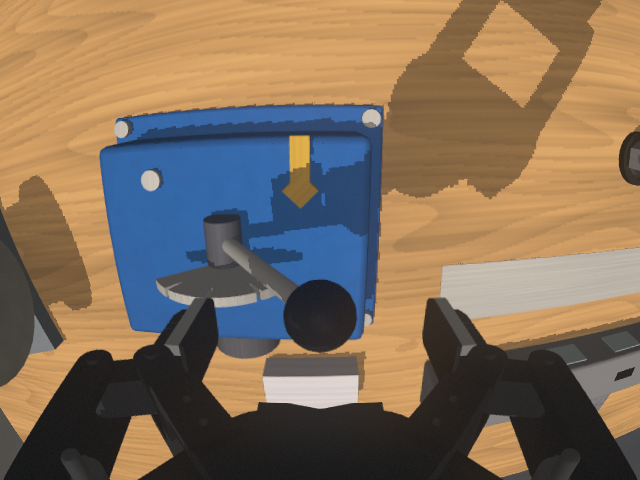

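Request:
step_arm(moves=[[0.25, 0, 0, 0, 0], [0.25, 0, 0, 0, 0], [0.25, 0, 0, 0, 0]], newtons=20)

```text
t: 6.68
tool_pos: [0.509, -0.2722, 0.1752]
tool_rot: [0.146, 3.104, -0.014]
contact_force: [-1.4, -0.5, -0.7]
opening: 0.0321
```

```bash
python3 -c "
from h import *
o=st();p=ctrl.get_image('wrist');save(p['color'],'w4.png')"
```

```text
t 6.67 tcp [ 0.509  -0.2722  0.1752] jaw yaw 84.6 open 0.0321 F [-1.4 -0.5 -0.7] q [-0.63 -0.02  1.82  0.01  1.31 -2.1 ]
```

View pics/w4.png

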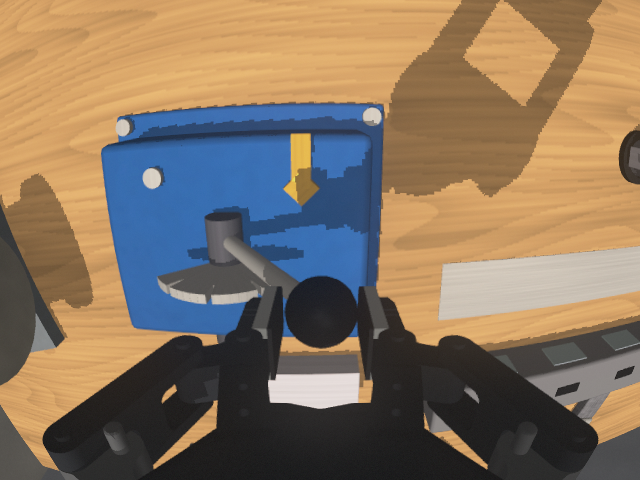

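Request:
step_arm(moves=[[0.38, -0.001, -0.0094, 0.0057, 0], [0.38, -0.001, -0.0099, 0.0048, 0], [0.38, -0.001, -0.0103, 0.0038, 0], [0.38, -0.001, -0.0106, 0.0027, 0], [0.38, -0.001, -0.0109, 0.0017, 0], [0.38, -0.001, -0.011, 0.0005, 0], [0.38, 0, 0, 0, 0]], newtons=20)

```text
t: 7.6
tool_pos: [0.5072, -0.2929, 0.1879]
tool_rot: [0.127, 3.107, 0.152]
contact_force: [0.7, 0.1, 0.3]
opening: 0.0326
```

```bash
python3 -c "
from h import *
o=st();p=ctrl.get_image('wrist');save(p['color'],'w5.png')"
```

```text
t 7.6 tcp [ 0.5072 -0.2929  0.1879] jaw yaw 85.4 open 0.0326 F [0.7 0.1 0.3] q [-0.69  0.02  1.75  0.1   1.41 -2.2 ]
```

View pics/w5.png

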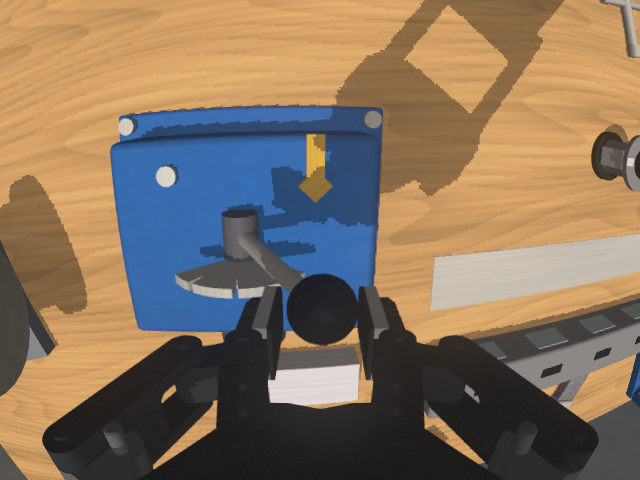

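```bash
cat >> h.py <<'E'
def tz():
    from scipy.spatial.transform import Rotation as Ro
    o=ctrl.get_obs();M=Ro.from_rotvec(o["tool_rot"]).as_matrix();print("tool z",M[:,2].round(3),"tip",(o["tool_pos"]+.019*M[:,2]).round(4));return M
E
python3 -c "
from h import *
o=st();tz()
p=ctrl.get_image('wrist')
for th in(.2,.3,.35,.4,.45,.5):print(th,wproj(p,o,(.502+.1*.11*np.sin(th),-.335+.995*.11*np.sin(th),.075+.11*np.cos(th))))"
```

```text
t 7.65 tcp [ 0.5073 -0.2933  0.1878] jaw yaw 85.4 open 0.0325 F [-0.5  4.  -0.2] q [-0.69  0.02  1.75  0.1   1.4  -2.2 ]
tool z [ 0.033  0.095 -0.995] tip [ 0.508  -0.2915  0.1689]
0.2 [269.37751989 319.59629882]
0.3 [296.03617117 315.57147269]
0.35 [308.66971595 313.02941994]
0.4 [320.70246957 310.18695216]
0.45 [332.05403851 307.08696422]
0.5 [342.66284094 303.77293675]
```

Request:
step_arm(moves=[[0.38, -0.004, -0.045, 0.006, 0]])

```text
t: 7.82
tool_pos: [0.5058, -0.3125, 0.1936]
tool_rot: [0.116, 3.103, 0.259]
contact_force: [4.1, 110.9, 39.0]
opening: 0.0329
```

```bash
python3 -c "
from h import *
o=st();tz();p=ctrl.get_image('wrist');save(p['color'],'w6.png')"
```

```text
t 7.83 tcp [ 0.5058 -0.3125  0.1936] jaw yaw 85.8 open 0.0329 F [  4.1 110.9  39. ] q [-0.74  0.06  1.7   0.14  1.46 -2.26]
tool z [ 0.032  0.164 -0.986] tip [ 0.5064 -0.3094  0.1748]
```

View pics/w6.png

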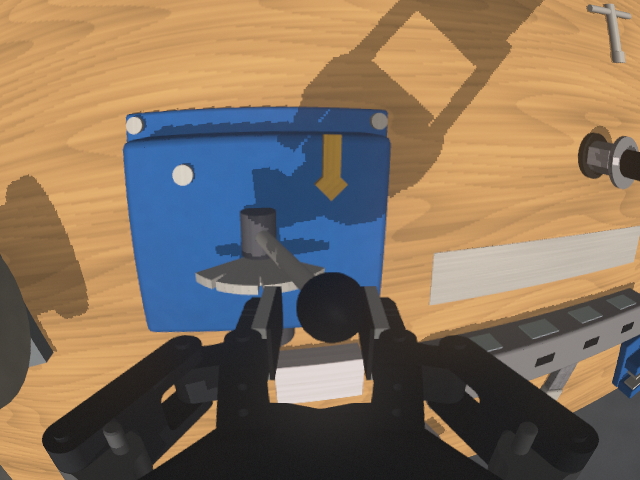

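Request:
step_arm(moves=[[0.5, 0, 0, 0, 0]])

```text
t: 8.0
tool_pos: [0.5063, -0.3161, 0.197]
tool_rot: [0.114, 3.103, 0.25]
contact_force: [-0.7, -0.1, -0.2]
opening: 0.0428
```

```bash
python3 -c "
from h import *
o=st();tz();p=ctrl.get_image('wrist');save(p['color'],'w7.png');print(o['effort'].round(1),o['wrist_torque'].round(2));
for th in(.1,.2,.25,.3,.35,.4):print(th,wproj(p,o,(.502+.1*.11*np.sin(th),-.335+.995*.11*np.sin(th),.075+.11*np.cos(th))))"
```

```text
t 8.0 tcp [ 0.5063 -0.3161  0.197 ] jaw yaw 85.9 open 0.0428 F [-0.7 -0.1 -0.2] q [-0.74  0.06  1.7   0.14  1.47 -2.26]
tool z [ 0.032  0.159 -0.987] tip [ 0.5069 -0.3131  0.1782]
[  1.7 -39.1 -35.4   0.7   0.6   0. ] [-0.1   0.01 -0.01]
0.1 [296.74583607 307.73460445]
0.2 [322.19984139 304.52598066]
0.25 [334.19138567 302.4465088 ]
0.3 [345.57363943 300.09434206]
0.35 [356.27864652 297.50531359]
0.4 [366.25575807 294.71577828]
```

View pics/w7.png

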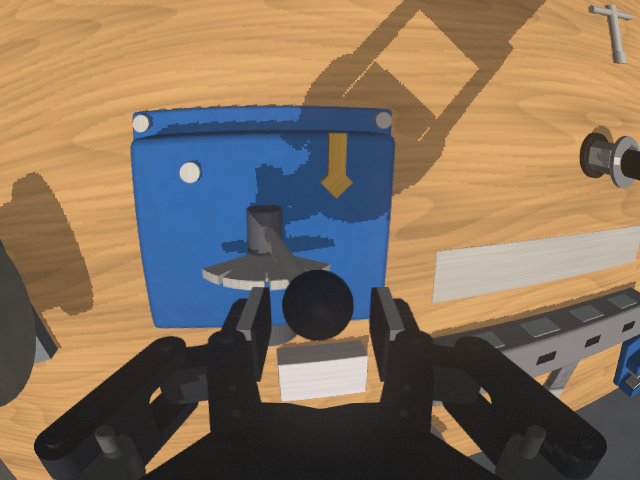

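Request:
step_arm(moves=[[1, 0, 0, 0, 0], [1, 0, 0, 0, 0], [1, 0, 0, 0, 0]])

```text
t: 8.43
tool_pos: [0.5055, -0.319, 0.1963]
tool_rot: [0.118, 3.103, 0.243]
contact_force: [0.4, 0.1, -0.1]
opening: 0.0856
```

```bash
python3 -c "
from h import *
o=st();tz();p=ctrl.get_image('wrist');save(p['color'],'w8.png')
for th in(-.1,0,.1,.2,):print(th,wproj(p,o,(.502+.1*.11*np.sin(th),-.335+.995*.11*np.sin(th),.075+.11*np.cos(th))))"
```

```text
t 8.43 tcp [ 0.5055 -0.319   0.1963] jaw yaw 85.7 open 0.0856 F [ 0.4  0.1 -0.1] q [-0.75  0.07  1.7   0.14  1.46 -2.26]
tool z [ 0.033  0.154 -0.987] tip [ 0.5061 -0.3161  0.1776]
-0.1 [250.70249527 311.18906169]
0 [277.63708298 310.91406717]
0.1 [304.28154204 309.05828028]
0.2 [329.61970714 305.75326084]
```

View pics/w8.png

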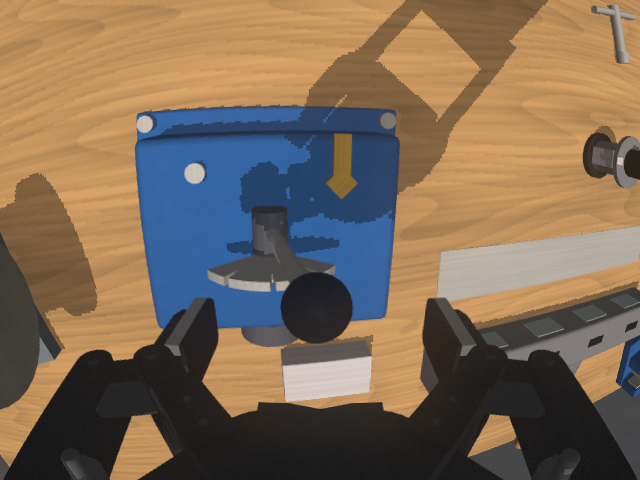

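Request:
step_arm(moves=[[1, 0, 0, 0.03, 0], [1, 0, 0, 0.03, 0], [1, -0.02, 0, 0.03, 0]])

```text
t: 8.85
tool_pos: [0.4835, -0.3189, 0.284]
tool_rot: [0.121, 3.109, 0.25]
contact_force: [-1.4, -0.5, -0.3]
opening: 0.0854
```

```bash
python3 -c "
from h import *
o=st();tz();p=ctrl.get_image('wrist');save(p['color'],'w9.png')
for th in(-.1,0,.1,.2,):print(th,wproj(p,o,(.502+.1*.11*np.sin(th),-.335+.995*.11*np.sin(th),.075+.11*np.cos(th))))
p=ctrl.get_image('scene');save(cv2.resize(p['color'][80:230,170:330],None,fx=4.5,fy=4,interpolation=2),'s9.png')
for th in(-.1,0,.1,.2,):print(th,proj(p,(.502+.1*.11*np.sin(th),-.335+.995*.11*np.sin(th),.075+.11*np.cos(th)))-[170,80])
"
```

```text
t 8.85 tcp [ 0.4835 -0.3189  0.284 ] jaw yaw 85.6 open 0.0854 F [-1.4 -0.5 -0.3] q [-0.77 -0.03  1.64  0.13  1.62 -2.26]
tool z [ 0.027  0.159 -0.987] tip [ 0.484  -0.3159  0.2652]
-0.1 [256.97043978 273.79396106]
0 [273.95528828 273.57709031]
0.1 [290.81251851 272.62749915]
0.2 [307.1002392  270.98548726]
-0.1 [69.08796648 57.617328  ]
0 [71.37885235 59.8273269 ]
0.1 [73.72912354 62.31410449]
0.2 [76.1113997  65.05024589]
```

View pics/w9.png

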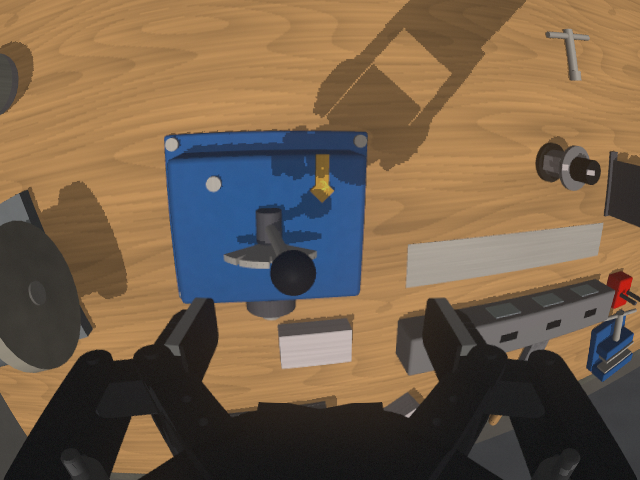

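View pics/s9.png

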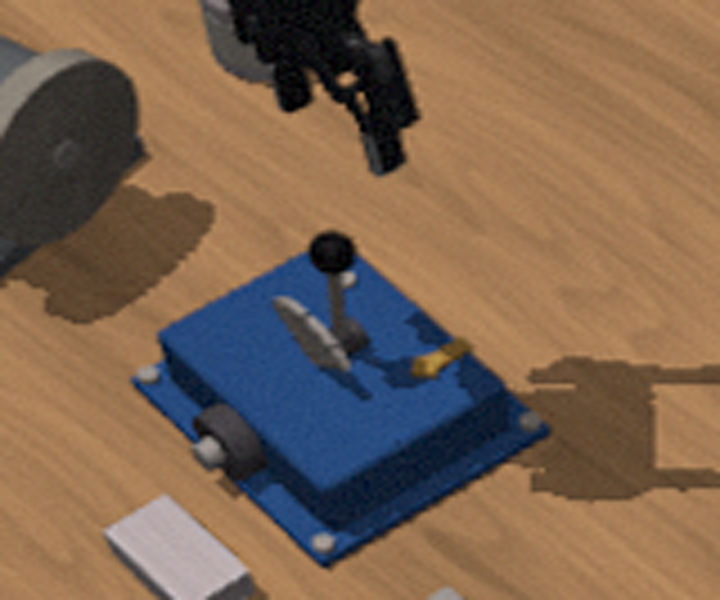

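Request:
step_arm(moves=[[1, -0.03, 0.05, 0.02, 0], [1, -0.02, 0.06, 0, 0], [1, 0, 0.06, 0, 0], [1, 0, 0, 0, 0]])

```text
t: 9.45
tool_pos: [0.4324, -0.1478, 0.3024]
tool_rot: [0.13, 3.107, 0.249]
contact_force: [0.3, -0.0, 0.3]
opening: 0.0856
```

```bash
python3 -c "
from h import *
o=st();tz();
p=ctrl.get_image('scene');save(cv2.resize(p['color'][120:230,190:310],None,fx=6,fy=5.4,interpolation=2),'s10.png')
for th in(-.1,0,.1,.2,.6):print(th,((proj(p,(.502+.1*.11*np.sin(th),-.335+.995*.11*np.sin(th),.075+.11*np.cos(th)))-[190,120])*[6,5.4]).round())
p=ctrl.get_image('top');save(cv2.resize(p['color'][225:325,430:545],None,fx=6,fy=6,interpolation=2),'t10.png')
for th in(-.1,0,.1,.2,.6):print(th,((proj(p,(.502+.1*.11*np.sin(th),-.335+.995*.11*np.sin(th),.075+.11*np.cos(th)))-[430,225])*6).round())
"
```

```text
t 9.45 tcp [ 0.4324 -0.1478  0.3024] jaw yaw 85.3 open 0.0856 F [ 0.3 -0.   0.3] q [-0.58 -0.37  1.91  0.15  1.67 -2.06]
tool z [ 0.028  0.158 -0.987] tip [ 0.4329 -0.1448  0.2836]
-0.1 [295.  95.]
0 [308. 107.]
0.1 [322. 120.]
0.2 [337. 135.]
0.6 [392. 204.]
-0.1 [527. 315.]
0 [495. 312.]
0.1 [463. 308.]
0.2 [430. 305.]
0.6 [298. 293.]
```

View pics/s10.png

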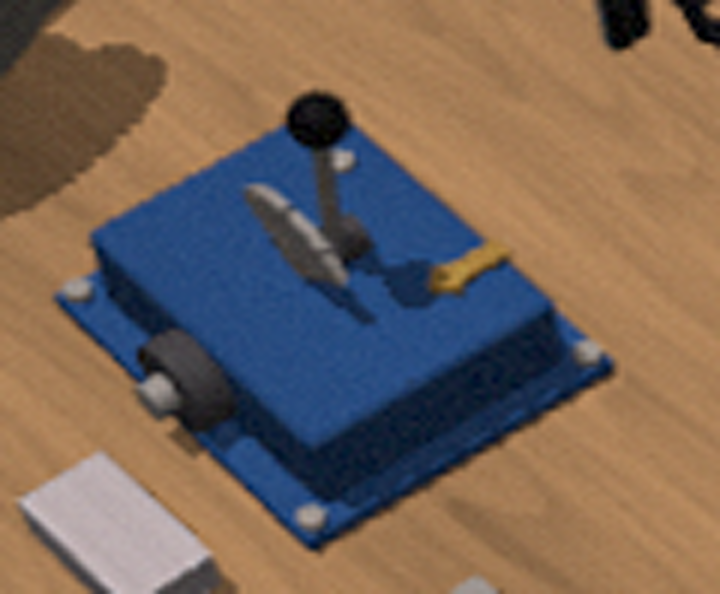

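View pics/t10.png

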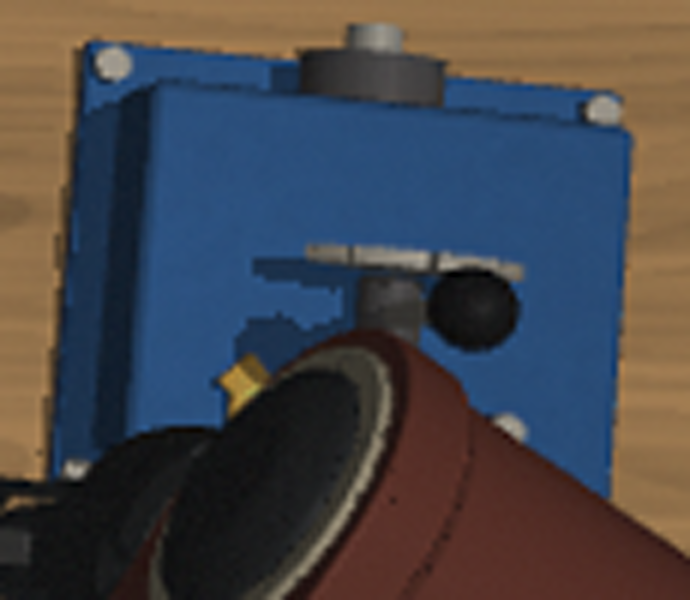

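Request:
step_arm(moves=[[0, 0.018, 0.049, 0, 0], [0, 0.018, 0.049, 0, 0], [0, 0.018, 0.049, 0, 0], [0, 0.018, 0.049, 0, 0], [0, 0.018, 0.049, 0, 0], [0, 0.018, 0.049, 0, 0], [0, 0, 0, -0.06, 0], [0, 0, 0, -0.06, 0], [0, 0, 0, 0, 0]])

```text
t: 10.68
tool_pos: [0.5497, 0.142, 0.1736]
tool_rot: [0.168, 3.109, 0.243]
contact_force: [-0.6, 0.3, -0.5]
opening: 0.0
```

```bash
python3 -c "
from h import *
o=st();tz();
p=ctrl.get_image('wrist');save(p['color'],'w11.png')
p=ctrl.get_image('scene');save(p['color'],'s11.png')
"
```

```text
t 10.68 tcp [0.5497 0.142  0.1736] jaw yaw 83.9 open 0.0 F [-0.6  0.3 -0.5] q [ 0.05 -0.06  1.86  0.16  1.31 -1.45]
tool z [ 0.027  0.154 -0.988] tip [0.5502 0.1449 0.1549]
```

View pics/w11.png

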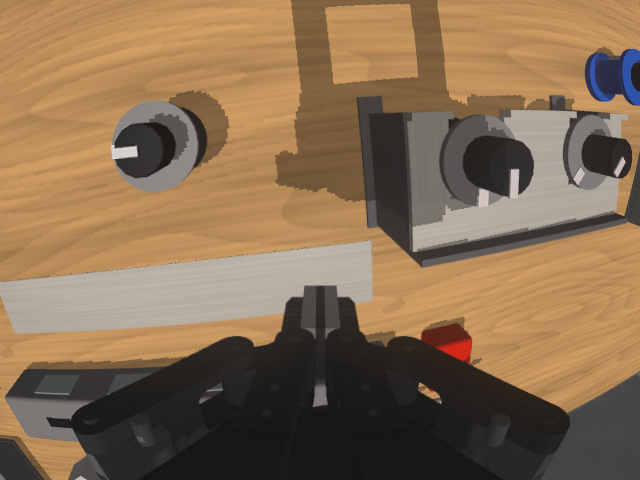

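View pics/s11.png

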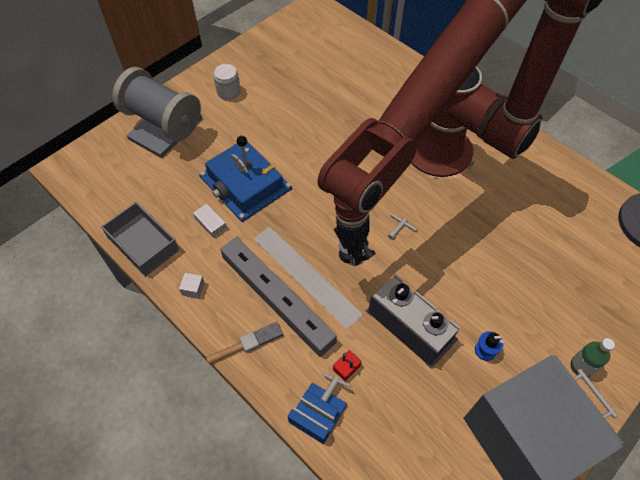

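Request:
step_arm(moves=[[0, 0, 0, -0.045, 0], [0, 0, 0, -0.04, 0], [0, 0, 0.02, 0, 0], [0, 0, 0.015, 0, 0], [0, 0, 0, 0, 0]])

```text
t: 11.4
tool_pos: [0.5673, 0.1786, 0.1143]
tool_rot: [0.167, 3.064, 0.249]
contact_force: [-0.7, -0.1, 0.6]
opening: 0.0
```

```bash
python3 -c "
from h import *
o=st();tz()"
```

```text
t 11.4 tcp [0.5673 0.1786 0.1143] jaw yaw 84.0 open 0.0 F [-0.7 -0.1  0.6] q [ 0.11  0.04  1.87  0.16  1.15 -1.41]
tool z [ 0.071  0.158 -0.985] tip [0.5687 0.1816 0.0956]
```

Request:
step_arm(moves=[[0, 0, 0, 0.03, 0], [0, 0, 0, 0, 0]])

```text
t: 11.65
tool_pos: [0.5695, 0.1796, 0.1494]
tool_rot: [0.164, 3.058, 0.25]
contact_force: [0.0, 1.0, -0.4]
opening: -0.0002
```

```bash
python3 -c "
from h import *
o=st();tz();p=ctrl.get_image('wrist');save(p['color'],'w12.png')"
```

```text
t 11.65 tcp [0.5695 0.1796 0.1494] jaw yaw 84.2 open -0.0002 F [ 0.   1.  -0.4] q [ 0.12  0.    1.84  0.16  1.2  -1.4 ]
tool z [ 0.077  0.158 -0.984] tip [0.5709 0.1826 0.1307]
```

Request:
step_arm(moves=[[0, 0, 0, -0.02, 0], [0, 0, 0, 0, 0]])

```text
t: 11.95
tool_pos: [0.5668, 0.1791, 0.1241]
tool_rot: [0.165, 3.065, 0.248]
contact_force: [0.8, 0.0, -0.5]
opening: 0.0
```

```bash
python3 -c "
from h import *
o=st();tz()"
```

```text
t 11.95 tcp [0.5668 0.1791 0.1241] jaw yaw 84.1 open 0.0 F [ 0.8  0.  -0.5] q [ 0.12  0.03  1.86  0.16  1.17 -1.41]
tool z [ 0.071  0.157 -0.985] tip [0.5681 0.1821 0.1054]
```

View pics/w12.png

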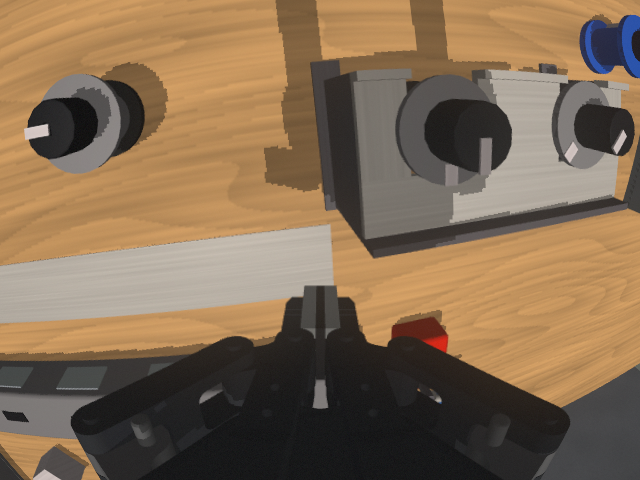

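Request:
step_arm(moves=[[0, 0, -0.01, -0.015, 0], [0, 0, 0, 0, 0]])

```text
t: 12.2
tool_pos: [0.5654, 0.1681, 0.1057]
tool_rot: [0.166, 3.069, 0.247]
contact_force: [0.5, -0.1, -0.1]
opening: -0.0002
```

```bash
python3 -c "
from h import *
o=st();tz();print(o['effort'].round(2))"
```

```text
t 12.2 tcp [0.5654 0.1681 0.1057] jaw yaw 84.1 open -0.0002 F [ 0.5 -0.1 -0.1] q [ 0.1   0.04  1.88  0.17  1.14 -1.43]
tool z [ 0.067  0.156 -0.985] tip [0.5667 0.171  0.087 ]
[ -0.2  -35.92 -34.13   0.41  -0.3   -0.04]
```

Request:
step_arm(moves=[[0, 0, 0, -0.015, 0]])

```text
t: 12.32
tool_pos: [0.5667, 0.1679, 0.0915]
tool_rot: [0.166, 3.066, 0.248]
contact_force: [0.9, 0.2, -0.1]
opening: 0.0003
```

```bash
python3 -c "
from h import *
o=st();tz();print(o['effort'].round(2))"
```

```text
t 12.32 tcp [0.5667 0.1679 0.0915] jaw yaw 84.1 open 0.0003 F [ 0.9  0.2 -0.1] q [ 0.1   0.06  1.89  0.17  1.11 -1.44]
tool z [ 0.07   0.157 -0.985] tip [0.568  0.1709 0.0728]
[  0.06 -36.57 -32.66   0.42   0.05   0.04]
```

Request:
step_arm(moves=[[0, 0, 0, 0, 0]])

```text
t: 12.45
tool_pos: [0.5651, 0.1677, 0.0891]
tool_rot: [0.167, 3.07, 0.247]
contact_force: [-1.1, 0.8, -0.6]
opening: -0.0
```

```bash
python3 -c "
from h import *
o=st();tz();print(o['effort'].round(2))"
```

```text
t 12.45 tcp [0.5651 0.1677 0.0891] jaw yaw 84.0 open -0.0 F [-1.1  0.8 -0.6] q [ 0.1   0.07  1.89  0.17  1.11 -1.44]
tool z [ 0.066  0.156 -0.986] tip [0.5664 0.1706 0.0703]
[-1.300e-01 -3.616e+01 -3.348e+01  4.300e-01 -3.000e-01 -1.000e-02]
```

Request:
step_arm(moves=[[0, 0, 0.012, 0, 0], [0, 0, 0.012, 0, 0], [0, 0, 0.01, 0, 0]])

```text
t: 12.82
tool_pos: [0.566, 0.2025, 0.09]
tool_rot: [0.165, 3.068, 0.242]
contact_force: [-1.5, -29.4, 7.5]
opening: 0.0005
```

```bash
python3 -c "
from h import *
o=st();tz()"
```

```text
t 12.82 tcp [0.566  0.2025 0.09  ] jaw yaw 84.1 open 0.0005 F [ -1.5 -29.4   7.5] q [ 0.16  0.09  1.87  0.16  1.1  -1.37]
tool z [ 0.068  0.153 -0.986] tip [0.5673 0.2054 0.0712]
```

Request:
step_arm(moves=[[0, 0, 0.008, 0, 0], [0, 0, 0.008, 0, 0]])

```text
t: 13.08
tool_pos: [0.5663, 0.2029, 0.0905]
tool_rot: [0.151, 3.075, 0.176]
contact_force: [-7.8, -37.1, 12.3]
opening: 0.0
```

```bash
python3 -c "
from h import *
o=st();tz()"
```

```text
t 13.07 tcp [0.5663 0.2029 0.0905] jaw yaw 84.6 open 0.0 F [ -7.8 -37.1  12.3] q [ 0.18  0.09  1.85  0.11  1.11 -1.34]
tool z [ 0.063  0.111 -0.992] tip [0.5675 0.205  0.0717]
```

Request:
step_arm(moves=[[0, 0, 0.006, 0, 0], [0, 0, 0.006, 0, 0], [0, 0, 0.006, 0, 0]])

```text
t: 13.45
tool_pos: [0.5663, 0.2028, 0.0912]
tool_rot: [0.144, 3.082, 0.108]
contact_force: [-4.2, -25.0, 6.6]
opening: 0.0002
```

```bash
python3 -c "
from h import *
o=st();tz()"
```

```text
t 13.45 tcp [0.5663 0.2028 0.0912] jaw yaw 84.8 open 0.0002 F [ -4.2 -25.    6.6] q [ 0.2   0.1   1.84  0.06  1.13 -1.31]
tool z [ 0.057  0.067 -0.996] tip [0.5673 0.2041 0.0723]
```

Request:
step_arm(moves=[[0, 0, 0.006, 0, 0], [0, 0, 0.006, 0, 0], [0, 0, 0.006, 0, 0], [0, 0, 0.006, 0, 0], [0, 0, 0, 0, 0]])

```text
t: 14.08
tool_pos: [0.5664, 0.2017, 0.0923]
tool_rot: [0.136, 3.09, 0.012]
contact_force: [0.1, -0.2, -0.1]
opening: 0.0004
```

```bash
python3 -c "
from h import *
o=st();tz()"
```

```text
t 14.07 tcp [0.5664 0.2017 0.0923] jaw yaw 85.0 open 0.0004 F [ 0.1 -0.2 -0.1] q [ 0.22  0.12  1.82 -0.01  1.15 -1.26]
tool z [ 0.049  0.005 -0.999] tip [0.5673 0.2018 0.0733]
```

Request:
step_arm(moves=[[0, 0, -0.02, 0.01, 0], [0, 0.01, -0.04, 0.01, 0], [0, 0.02, -0.04, 0, 0], [0, 0.02, -0.03, 0, 0], [0, 0.01, -0.015, -0.01, 0], [0, 0, 0, -0.015, 0], [0, 0, 0, -0.015, 0], [0, 0, 0, -0.01, 0], [0, 0, 0, 0, 0]])

```text
t: 15.2
tool_pos: [0.6264, 0.0555, 0.063]
tool_rot: [0.126, 3.088, 0.017]
contact_force: [0.3, -0.1, 0.1]
opening: 0.0002
```

```bash
python3 -c "
from h import *
o=st();tz()"
```

```text
t 15.2 tcp [0.6264 0.0555 0.063 ] jaw yaw 85.4 open 0.0002 F [ 0.3 -0.1  0.1] q [-0.03  0.21  1.77  0.01  1.11 -1.53]
tool z [ 0.052  0.009 -0.999] tip [0.6274 0.0557 0.044 ]
```

Push +x against the fixed reader face (expected contact near tip x ≈ 0.671).

Request:
step_arm(moves=[[0, 0.012, 0, -0.003, 0], [0, 0.012, 0, 0, 0], [0, 0.01, 0, 0, 0], [0, 0.006, 0, 0, 0]])

```text
t: 15.7
tool_pos: [0.6703, 0.0565, 0.0613]
tool_rot: [0.123, 3.084, 0.018]
contact_force: [0.2, -0.3, -1.0]
opening: 0.0001
```

```bash
python3 -c "
from h import *
o=st();tz()"
```

```text
t 15.7 tcp [0.6703 0.0565 0.0613] jaw yaw 85.4 open 0.0001 F [ 0.2 -0.3 -1. ] q [-0.03  0.3   1.66  0.01  1.12 -1.53]
tool z [ 0.055  0.009 -0.998] tip [0.6713 0.0566 0.0423]
```

Request:
step_arm(moves=[[0, 0.007, 0, -0.001, 0], [0, 0.007, 0, 0, 0]])

```text
t: 15.95
tool_pos: [0.6715, 0.0574, 0.0592]
tool_rot: [0.123, 3.127, 0.016]
contact_force: [-30.3, -1.1, 23.1]
opening: 0.0002
```

```bash
python3 -c "
from h import *
o=st();tz()"
```

```text
t 15.95 tcp [0.6715 0.0574 0.0592] jaw yaw 85.5 open 0.0002 F [-30.3  -1.1  23.1] q [-0.03  0.33  1.63  0.01  1.17 -1.53]
tool z [ 0.012  0.01  -1.   ] tip [0.6717 0.0576 0.0402]
```

Request:
step_arm(moves=[[0.5, -0.02, 0, 0.01, 0], [0.5, -0.02, -0.01, 0.03, -6], [1, -0.02, -0.02, 0.04, -10], [1, -0.01, -0.03, 0.03, -10], [1, -0.01, -0.03, 0.02, -10], [1, 0, -0.02, 0.01, -10], [1, 0, 0, 0, -10], [1, 0, 0, 0, -10], [1, 0, 0, 0, -10], [1, 0, 0, 0, -10], [1, 0, 0, 0, 0]])

```text
t: 17.32
tool_pos: [0.591, -0.0578, 0.2078]
tool_rot: [2.269, 2.141, 0.007]
contact_force: [0.4, 0.6, 0.3]
opening: 0.0855
```

```bash
cat >> h.py <<'E'
def grab():
    t=ctrl.get_image("top");s=ctrl.get_image("scene");return t,s
E
python3 - <<'E'
from h import *
o=st();tz()
t,s=grab();save(t["color"],"t13.png")
# multi crops top: 3 caps
tiles=[]
for (x,y,z) in((.507,.373,.107),(.509,.265,.107),(.477,.06,.072)):
    for p in(t,s):
        c=proj(p,(x,y,z));a=cv2.getRectSubPix(p["color"],(40,40),tuple(float(v) for v in c));tiles.append(cv2.resize(a,(260,260),interpolation=2));print(c.round(1))
save(np.vstack([np.hstack(tiles[0::2]),np.hstack(tiles[1::2])]),"tiles13.png")
E
```

```text
t 17.32 tcp [ 0.591  -0.0578  0.2078] jaw yaw -3.3 open 0.0855 F [0.4 0.6 0.3] q [-0.22 -0.    1.74 -0.01  1.38 -0.16]
tool z [ 0.018 -0.013 -1.   ] tip [ 0.5913 -0.0581  0.1888]
[188.4 271.7]
[436.3 319. ]
[235.  271.4]
[401.9 291.4]
[324.7 286.4]
[350.2 241.4]
```

View pics/tiles13.png

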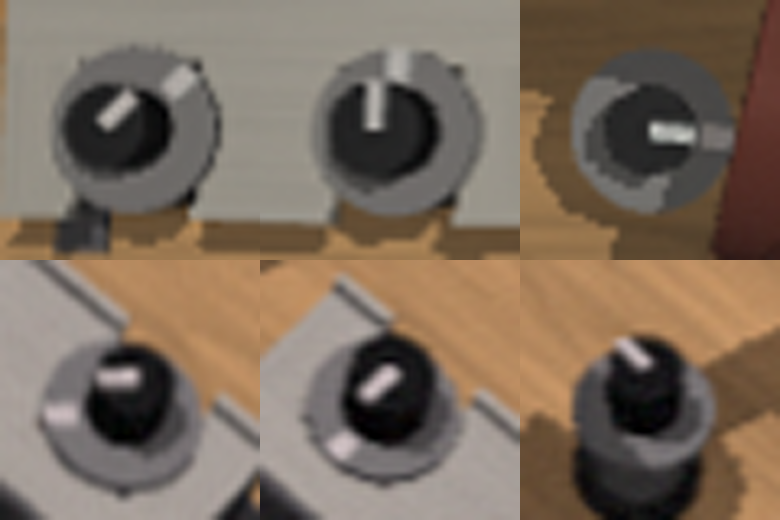

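View pics/t13.png

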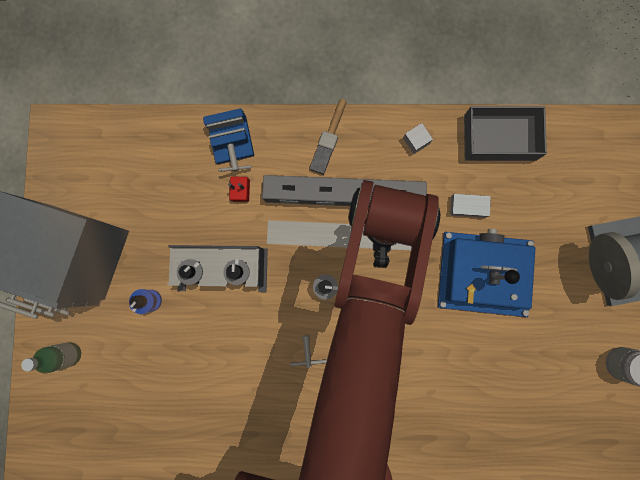

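Request:
step_arm(moves=[[1, -0.03, 0.03, -0.01, 0], [1, -0.04, 0.04, -0.02, 0], [1, -0.03, 0.03, -0.02, 0], [1, -0.014, 0.018, -0.01, 0], [1, 0, 0, 0, 0]])

```text
t: 18.05
tool_pos: [0.4743, 0.0624, 0.147]
tool_rot: [2.256, 2.152, 0.009]
contact_force: [0.5, -0.4, -0.0]
opening: 0.0854
```

```bash
python3 - <<'E'
from h import *
o=st();M=tz()
p=ctrl.get_image("wrist");save(p["color"],"w14.png")
print(wproj(p,o,(.477,.0595,.088)),wproj(p,o,(.477,.0595,.056)),"grip pt",wproj(p,o,o["tool_pos"]+(o["tool_pos"][2]-.088)*M[:,2]))
E
```

```text
t 18.05 tcp [0.4743 0.0624 0.147 ] jaw yaw -2.7 open 0.0854 F [ 0.5 -0.4 -0. ] q [-0.02 -0.23  2.06 -0.01  1.3   0.03]
tool z [ 0.021 -0.013 -1.   ] tip [0.4747 0.0621 0.128 ]
[323.43431198 271.3039756 ] [321.784925   250.45227705] grip pt [320.46451498 267.91068467]
```

View pics/w14.png

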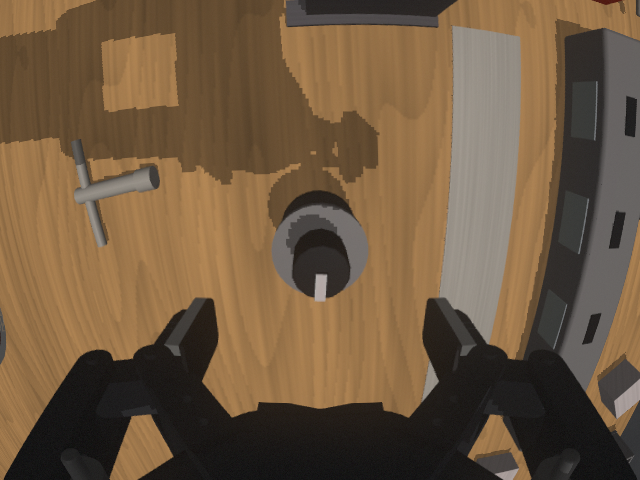

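Request:
step_arm(moves=[[1, 0.002, -0.003, -0.015, 0], [1, 0, 0, -0.02, 0], [1, 0, 0, -0.015, 0], [1, 0, 0, -0.01, 0], [1, 0, 0, 0, 0]])

```text
t: 18.73
tool_pos: [0.481, 0.0553, 0.0861]
tool_rot: [2.256, 2.145, 0.013]
contact_force: [1.2, -0.6, -0.3]
opening: 0.0857
```

```bash
python3 - <<'E'
from h import *
o=st();M=tz()
p=ctrl.get_image("wrist");save(p["color"],"w15.png")
E
```

```text
t 18.73 tcp [0.481  0.0553 0.0861] jaw yaw -2.9 open 0.0857 F [ 1.2 -0.6 -0.3] q [-0.03 -0.14  2.09 -0.02  1.17  0.02]
tool z [ 0.026 -0.015 -1.   ] tip [0.4815 0.055  0.0671]
```

View pics/w15.png

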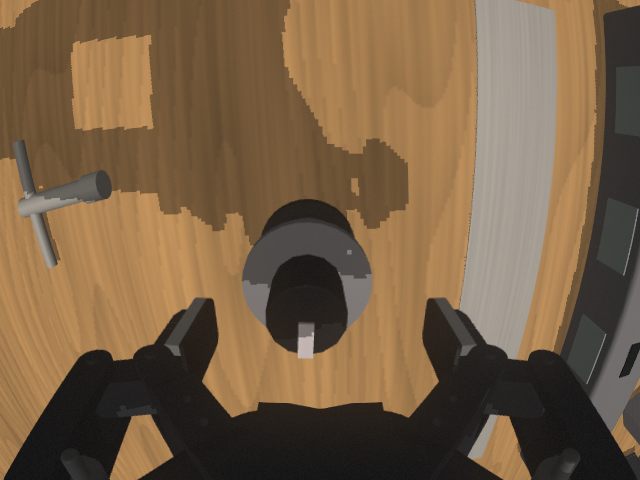

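Request:
step_arm(moves=[[1, -0.006, 0.002, -0.006, 0], [1, 0, 0, 0, 0], [0, 0, 0, 0, 0], [0, 0, 0, 0, 0], [0, 0, 0, 0, 0], [0, 0, 0, 0, 0], [0, 0, 0, 0, 0]], newtons=40)

```text
t: 19.65
tool_pos: [0.4762, 0.0577, 0.0824]
tool_rot: [2.253, 2.143, 0.018]
contact_force: [0.0, -0.3, -0.2]
opening: 0.0306
```

```bash
python3 - <<'E'
from h import *
o=st();M=tz()
p=ctrl.get_image("wrist");save(p["color"],"w16.png")
E
```

```text
t 19.65 tcp [0.4762 0.0577 0.0824] jaw yaw -2.8 open 0.0306 F [ 0.  -0.3 -0.2] q [-0.03 -0.15  2.1  -0.02  1.16  0.03]
tool z [ 0.031 -0.015 -0.999] tip [0.4768 0.0574 0.0634]
```

View pics/w16.png

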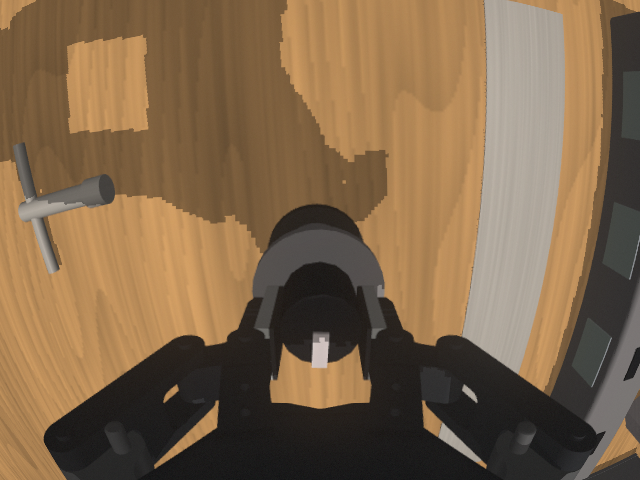

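Request:
step_arm(moves=[[0, 0, 0, 0.015, 0], [0, 0, 0, 0.02, 0], [0, 0.0128, -0.0147, 0.005, 9.2], [0, 0.0128, -0.0147, 0, 9.2], [0, 0.0128, -0.0147, 0, 9.2], [0, 0.0128, -0.0147, 0, 9.2], [0, 0.0128, -0.0147, 0, 9.2], [0, 0.0128, -0.0147, 0, 9.2], [0, 0.0128, -0.0147, 0, 9.2], [0, 0.0128, -0.0147, 0, 9.2], [0, 0.0128, -0.0147, 0, 9.2], [0, 0.008, -0.009, 0, 9.2], [0, 0, 0, 0, 0], [0, 0, 0, 0, 0]])

```text
t: 21.45
tool_pos: [0.6031, -0.0882, 0.1314]
tool_rot: [-0.056, 3.123, 0.051]
contact_force: [0.1, -0.4, -1.7]
opening: 0.0307
```

```bash
python3 - <<'E'
from h import *
o=st();M=tz()
p=ctrl.get_image("wrist");save(p["color"],"w17.png")
t,s=grab();c=proj(s,(.604,-.089,.06)).astype(int);save(cv2.resize(s["color"][c[1]-45:c[1]+45,c[0]-60:c[0]+60],None,fx=6,fy=6,interpolation=2),"s17.png")
E
```

```text
t 21.45 tcp [ 0.6031 -0.0882  0.1314] jaw yaw 92.1 open 0.0307 F [ 0.1 -0.4 -1.7] q [-0.28  0.11  1.76  0.04  1.27 -1.9 ]
tool z [ 0.017  0.033 -0.999] tip [ 0.6034 -0.0876  0.1124]
```

View pics/w17.png

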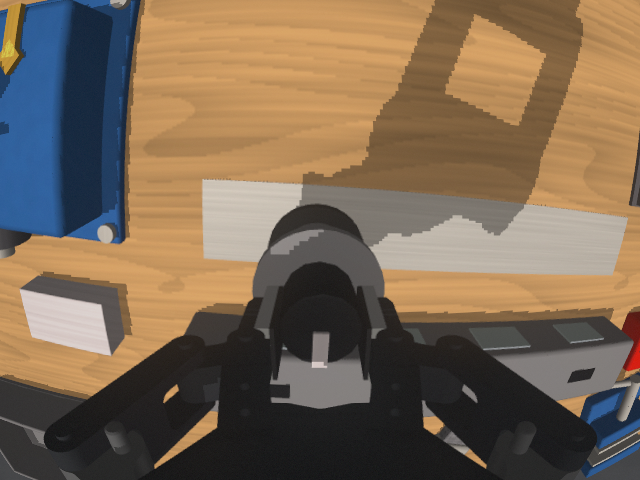

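View pics/s17.png

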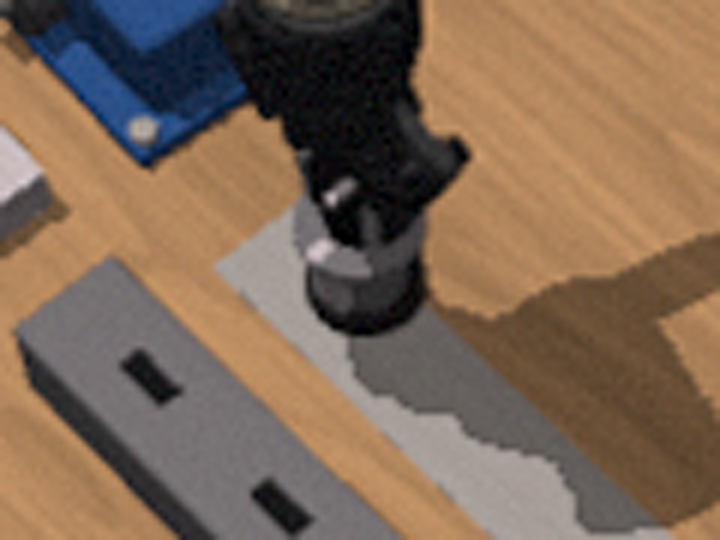

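Request:
step_arm(moves=[[0, 0, 0, -0.015, -2], [0, 0, 0, -0.015, -2], [0, 0, 0, -0.008, 0], [0, 0, 0, 0, 0]])

```text
t: 22.1
tool_pos: [0.6014, -0.087, 0.0891]
tool_rot: [0.059, 3.125, 0.05]
contact_force: [-0.7, 0.9, -2.1]
opening: 0.0309
```

```bash
python3 - <<'E'
from h import *
o=st();M=tz()
E
```

```text
t 22.1 tcp [ 0.6014 -0.087   0.0891] jaw yaw 87.9 open 0.0309 F [-0.7  0.9 -2.1] q [-0.28  0.16  1.79  0.04  1.19 -1.83]
tool z [ 0.016  0.032 -0.999] tip [ 0.6017 -0.0864  0.0701]
```

Bench contact is expected at 0.0824; lower 5 mm more, a touch, then open.

Request:
step_arm(moves=[[0, 0.001, 0, -0.004, 0], [0, 0, 0, -0.002, 0], [0, 0, 0, 0, 0]])

```text
t: 22.48
tool_pos: [0.603, -0.0872, 0.0833]
tool_rot: [0.059, 3.124, 0.05]
contact_force: [-0.6, 0.9, -3.0]
opening: 0.0313
```

```bash
python3 - <<'E'
from h import *
o=st();M=tz()
E
```

```text
t 22.48 tcp [ 0.603  -0.0872  0.0833] jaw yaw 87.9 open 0.0313 F [-0.6  0.9 -3. ] q [-0.28  0.17  1.78  0.04  1.18 -1.83]
tool z [ 0.017  0.032 -0.999] tip [ 0.6033 -0.0866  0.0643]
```

Request:
step_arm(moves=[[0, 0, 0, -0.0015, 0], [0, 0, 0, 0, 0], [1, 0, 0, 0, 0], [1, 0, 0, 0, 0], [1, 0, 0, 0, 0], [1, 0, 0, 0, 0], [1, 0, 0, 0.015, 0], [1, 0, 0, 0.03, 0], [1, 0, 0, 0.04, 0], [1, -0.01, 0.04, 0.03, 0], [1, -0.015, 0.05, 0, 0], [1, -0.02, 0.06, 0, 0], [1, -0.02, 0.06, 0, 0], [1, -0.02, 0.06, 0, 0], [1, -0.01, 0.05, 0, 0], [1, 0, 0.03, -0.01, 0], [1, 0, 0, 0, 0]])

```text
t: 24.6
tool_pos: [0.5095, 0.2682, 0.2086]
tool_rot: [0.062, 3.1, 0.053]
contact_force: [0.9, -1.1, -0.1]
opening: 0.0856
```

```bash
python3 - <<'E'
from h import *
o=st();M=tz()
p=ctrl.get_image("wrist");save(p["color"],"w18.png")
print("cap pred",wproj(p,o,(.509,.265,.123)),"grip line",wproj(p,o,o["tool_pos"]+(o["tool_pos"][2]-.123)*M[:,2]))
t,s=grab();c=proj(s,(.604,-.089,.06)).astype(int)
a=cv2.resize(s["color"][c[1]-30:c[1]+30,c[0]-30:c[0]+30],(390,390),interpolation=2)
c=proj(t,(.604,-.089,.06)).astype(int);b=cv2.resize(t["color"][c[1]-30:c[1]+30,c[0]-30:c[0]+30],(390,390),interpolation=2)
save(np.hstack([a,b]),"s18.png")
E
```

```text
t 24.6 tcp [0.5095 0.2682 0.2086] jaw yaw 87.8 open 0.0856 F [ 0.9 -1.1 -0.1] q [ 0.35 -0.07  1.8   0.02  1.36 -1.19]
tool z [ 0.041  0.034 -0.999] tip [0.5103 0.2688 0.1896]
cap pred [310.58977363 246.58569995] grip line [321.02871597 252.47203852]
```

View pics/w18.png

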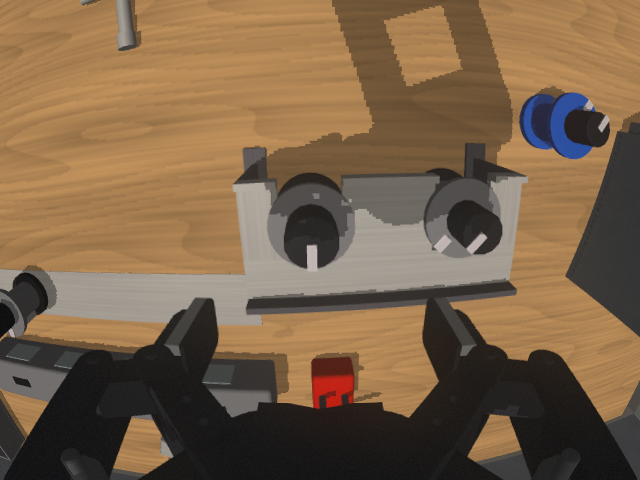

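View pics/s18.png

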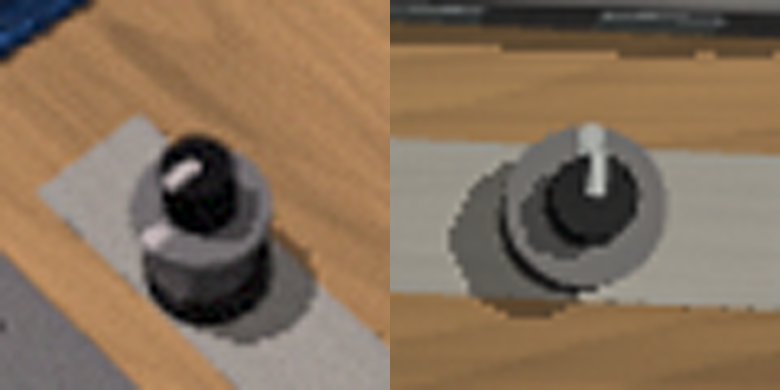

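Request:
step_arm(moves=[[1, 0, -0.003, -0.015, 0], [1, 0, 0, -0.02, 0], [1, 0, 0, -0.015, 0], [1, 0, 0, -0.01, 0], [1, 0, 0, 0, 0]])

```text
t: 25.38
tool_pos: [0.5105, 0.2591, 0.1437]
tool_rot: [0.075, 3.1, 0.051]
contact_force: [0.4, -0.8, 0.2]
opening: 0.0856
```

```bash
python3 - <<'E'
from h import *
o=st();M=tz()
p=ctrl.get_image("wrist");save(p["color"],"w19.png")
print("cap pred",wproj(p,o,(.509,.265,.123)),"tcp",wproj(p,o,o["tool_pos"]),"grip line",wproj(p,o,o["tool_pos"]+(o["tool_pos"][2]-.123)*M[:,2]))
E
```

```text
t 25.38 tcp [0.5105 0.2591 0.1437] jaw yaw 87.2 open 0.0856 F [ 0.4 -0.8  0.2] q [ 0.33 -0.01  1.86  0.02  1.24 -1.2 ]
tool z [ 0.041  0.032 -0.999] tip [0.5113 0.2597 0.1247]
cap pred [333.00788678 297.5554524 ] tcp [321.32994336 327.67198408] grip line [321.23546208 302.99826334]
```

View pics/w19.png

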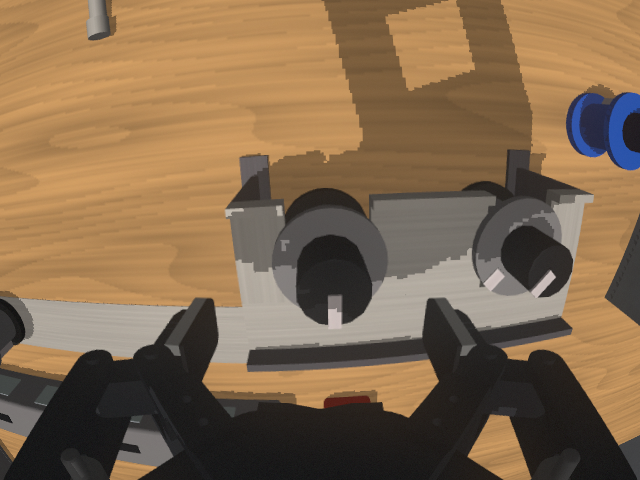

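Request:
step_arm(moves=[[1, -0.001, 0.006, 0, 0], [1, 0, 0, 0, 0], [1, 0, 0, -0.012, 0], [1, 0, 0, -0.008, 0], [1, 0, 0, 0, 0]])

```text
t: 26.05
tool_pos: [0.5107, 0.2665, 0.1249]
tool_rot: [0.074, 3.096, 0.053]
contact_force: [-1.3, -0.5, -0.6]
opening: 0.0851
```

```bash
python3 - <<'E'
from h import *
o=st();M=tz()
p=ctrl.get_image("wrist");save(p["color"],"w20.png")
print("cap pred",wproj(p,o,(.509,.266,.123)),"tcp",wproj(p,o,o["tool_pos"]))
E
```

```text
t 26.05 tcp [0.5107 0.2665 0.1249] jaw yaw 87.3 open 0.0851 F [-1.3 -0.5 -0.6] q [ 0.34  0.01  1.87  0.02  1.2  -1.18]
tool z [ 0.045  0.033 -0.998] tip [0.5116 0.2671 0.1059]
cap pred [319.70841767 321.40265437] tcp [321.32805858 327.67096877]
```

View pics/w20.png

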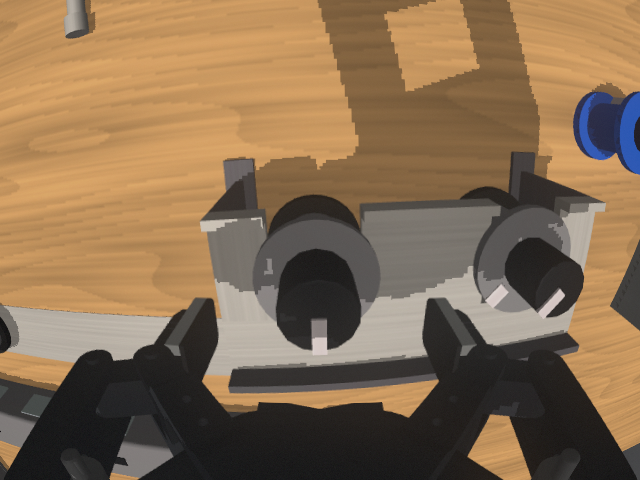

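Request:
step_arm(moves=[[1, -0.001, 0, -0.007, 0], [1, 0, 0, 0, 0], [0, 0, 0, 0, 0], [0, 0, 0, 0, 0], [0, 0, 0, 0, 0], [0, 0, 0, 0, 0], [0, 0, 0, 0, 0]], newtons=40)

```text
t: 26.98
tool_pos: [0.5105, 0.2666, 0.1189]
tool_rot: [0.074, 3.094, 0.054]
contact_force: [0.5, -0.1, 0.4]
opening: 0.0329
```

```bash
python3 - <<'E'
from h import *
o=st();M=tz()
E
```

```text
t 26.98 tcp [0.5105 0.2666 0.1189] jaw yaw 87.3 open 0.0329 F [ 0.5 -0.1  0.4] q [ 0.34  0.02  1.88  0.02  1.19 -1.18]
tool z [ 0.047  0.034 -0.998] tip [0.5114 0.2672 0.0999]
```

Request:
step_arm(moves=[[0, 0, 0, 0.008, 0], [0, 0, 0, 0.007, 0], [0, 0, 0, 0, 0]])

```text
t: 27.35
tool_pos: [0.5099, 0.2664, 0.134]
tool_rot: [0.074, 3.096, 0.053]
contact_force: [0.3, 0.5, -1.3]
opening: 0.0325
```

```bash
python3 - <<'E'
from h import *
o=st();M=tz()
s=ctrl.get_image("scene");c=proj(s,(.509,.265,.1)).astype(int)
save(cv2.resize(s["color"][c[1]-50:c[1]+50,c[0]-60:c[0]+60],None,fx=6,fy=6,interpolation=2),"s21.png")
E
```

```text
t 27.35 tcp [0.5099 0.2664 0.134 ] jaw yaw 87.3 open 0.0325 F [ 0.3  0.5 -1.3] q [ 0.34  0.    1.87  0.02  1.22 -1.18]
tool z [ 0.045  0.033 -0.998] tip [0.5107 0.267  0.1151]
```

View pics/s21.png

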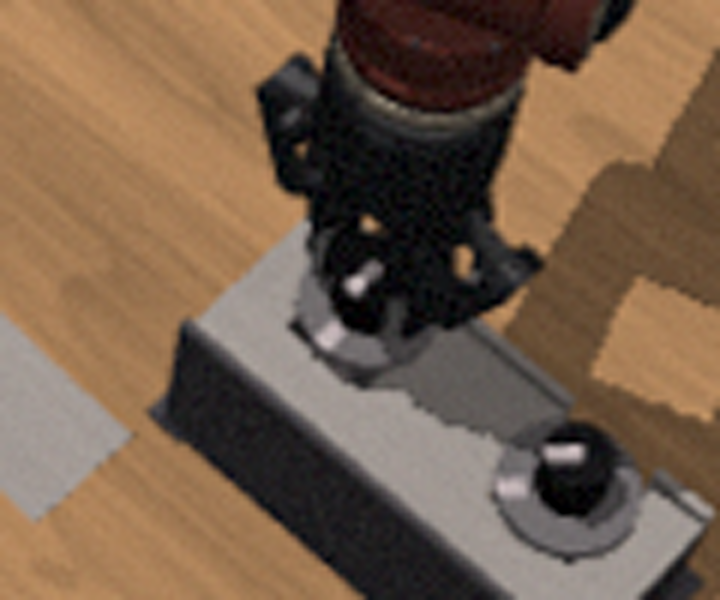

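Request:
step_arm(moves=[[0, -0.012, 0, 0, 0], [0, -0.015, 0, 0, 0], [0, -0.015, 0, 0, 0], [0, -0.015, 0, 0, 0], [0, -0.015, 0, 0, 0], [0, -0.015, 0, 0, 0], [0, -0.01, 0, 0, 0], [0, 0, 0, 0, 0]])

```text
t: 28.4
tool_pos: [0.4039, 0.2661, 0.1325]
tool_rot: [0.073, 3.098, 0.052]
contact_force: [0.7, 0.0, -2.1]
opening: 0.0329
```

```bash
python3 - <<'E'
from h import *
o=st();M=tz()
p=ctrl.get_image("wrist");save(p["color"],"w22.png")
E
```

```text
t 28.4 tcp [0.4039 0.2661 0.1325] jaw yaw 87.4 open 0.0329 F [ 0.7  0.  -2.1] q [ 0.42 -0.23  2.08  0.01  1.24 -1.11]
tool z [ 0.043  0.033 -0.999] tip [0.4047 0.2667 0.1135]
```

View pics/w22.png

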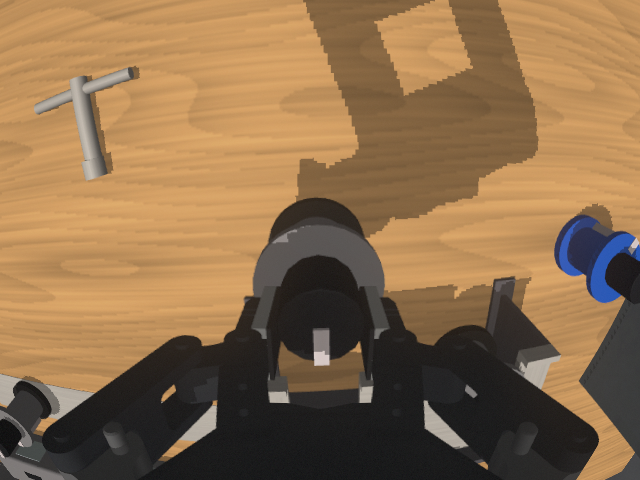

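Request:
step_arm(moves=[[0, 0, -0.02, 0.015, 0], [0, 0, -0.04, 0.015, 0], [0, 0, -0.05, 0, 0], [0, 0.01, -0.05, 0, 0], [0, 0.02, -0.045, 0, 0], [0, 0.03, -0.025, 0, 0], [0, 0.035, -0.01, 0, 0], [0, 0.035, 0, 0, 0], [0, 0.03, 0, 0, 0], [0, 0.02, 0, 0, 0], [0, 0.01, 0, 0, 0], [0, 0, 0, 0, 0], [0, 0, 0, 0, 0]])

```text
t: 30.08
tool_pos: [0.6055, 0.014, 0.166]
tool_rot: [0.08, 3.089, 0.049]
contact_force: [-0.4, -0.1, -2.5]
opening: 0.0325
```

```bash
python3 - <<'E'
from h import *
o=st();M=tz()
E
```

```text
t 30.07 tcp [0.6055 0.014  0.166 ] jaw yaw 87.1 open 0.0325 F [-0.4 -0.1 -2.5] q [-0.12  0.04  1.77  0.04  1.28 -1.64]
tool z [ 0.052  0.03  -0.998] tip [0.6064 0.0146 0.1471]
```

Request:
step_arm(moves=[[0, 0, 0, -0.015, 0], [0, 0, 0, -0.02, 0], [0, 0, 0, -0.015, 0], [0, 0, 0, -0.01, 0], [0, 0, 0, 0, 0]])

```text
t: 30.7
tool_pos: [0.6023, 0.0144, 0.0997]
tool_rot: [0.08, 3.093, 0.049]
contact_force: [-0.2, -0.3, -1.3]
opening: 0.0326
```

```bash
python3 - <<'E'
from h import *
o=st();M=tz()
E
```

```text
t 30.7 tcp [0.6023 0.0144 0.0997] jaw yaw 87.1 open 0.0326 F [-0.2 -0.3 -1.3] q [-0.12  0.11  1.82  0.04  1.17 -1.65]
tool z [ 0.048  0.031 -0.998] tip [0.6032 0.015  0.0808]
```

Request:
step_arm(moves=[[0, 0.003, 0, -0.008, 0], [0, 0, 0, -0.005, 0], [0, 0, 0, 0, 0]])

```text
t: 31.08
tool_pos: [0.6065, 0.0144, 0.087]
tool_rot: [0.08, 3.091, 0.049]
contact_force: [-0.4, 0.7, -2.3]
opening: 0.0326
```

```bash
python3 - <<'E'
from h import *
o=st();M=tz()
E
```

```text
t 31.07 tcp [0.6065 0.0144 0.087 ] jaw yaw 87.1 open 0.0326 F [-0.4  0.7 -2.3] q [-0.11  0.13  1.81  0.04  1.15 -1.65]
tool z [ 0.05   0.03  -0.998] tip [0.6075 0.0149 0.068 ]
```

Request:
step_arm(moves=[[0, 0, 0, -0.003, 0], [0, 0, 0, -0.001, 0], [0, 0, 0, 0, 0], [1, 0, 0, 0, 0], [1, 0, 0, 0, 0], [1, 0, 0, 0, 0], [1, 0, 0, 0, 0], [1, 0, 0, 0.015, 0], [1, 0, 0, 0.03, 0], [1, 0, 0, 0.04, 0], [1, -0.01, 0.03, 0.03, 0], [1, -0.015, 0.05, 0, 0], [1, -0.02, 0.06, 0, 0], [1, -0.02, 0.06, 0, 0], [1, -0.02, 0.06, 0, 0], [1, -0.01, 0.05, 0, 0], [1, 0, 0.03, 0, 0], [1, 0, 0.01, 0, 0], [1, 0, 0, 0, 0], [1, 0, 0, 0, 0]])

```text
t: 33.58
tool_pos: [0.5135, 0.3692, 0.2209]
tool_rot: [0.085, 3.067, 0.056]
contact_force: [-0.1, 0.6, 0.1]
opening: 0.0851
```

```bash
python3 - <<'E'
from h import *
o=st();M=tz()
p=ctrl.get_image("wrist");save(p["color"],"w23.png")
print("cap pred",wproj(p,o,(.507,.373,.123)),"grip line",wproj(p,o,o["tool_pos"]+(o["tool_pos"][2]-.123)*M[:,2]))
t,s=grab()
c=proj(s,(.604,-.035,.06)).astype(int);a=cv2.resize(s["color"][c[1]-40:c[1]+40,c[0]-40:c[0]+40],(400,400),interpolation=2)
c=proj(t,(.604,-.035,.06)).astype(int);b=cv2.resize(t["color"][c[1]-40:c[1]+40,c[0]-40:c[0]+40],(400,400),interpolation=2)
save(np.hstack([a,b]),"s23.png")
E
```

```text
t 33.58 tcp [0.5135 0.3692 0.2209] jaw yaw 86.9 open 0.0851 F [-0.1  0.6  0.1] q [ 0.51  0.04  1.68 -0.01  1.34 -1.01]
tool z [ 0.074  0.035 -0.997] tip [0.5149 0.3699 0.202 ]
cap pred [320.4650526  225.10055998] grip line [320.99970149 245.77421954]
```

View pics/w23.png

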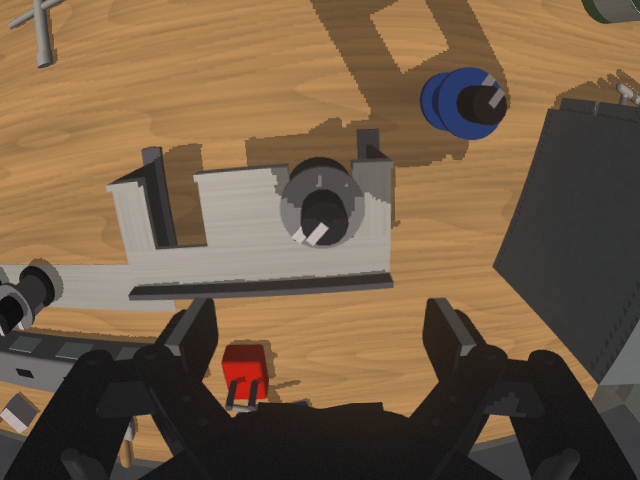

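View pics/s23.png

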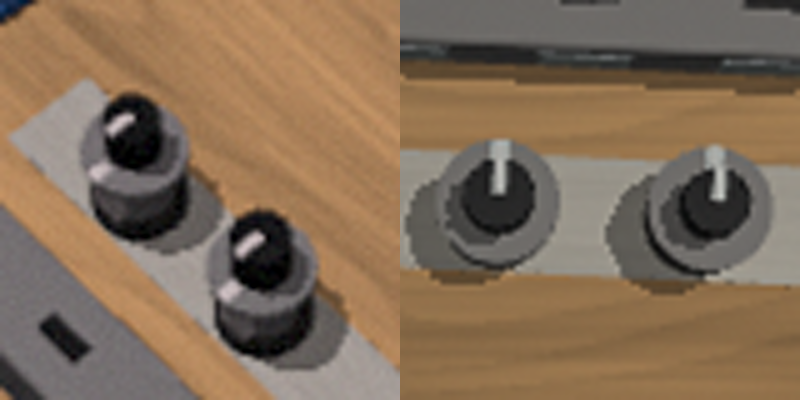

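Request:
step_arm(moves=[[1, -0.005, 0.002, -0.01, 0], [1, 0, 0, -0.02, 0], [1, 0, 0, -0.02, 0], [1, 0, 0, -0.015, 0], [1, 0, 0, -0.008, 0], [1, 0, 0, 0, 0], [1, 0, 0, 0, 0]])

```text
t: 34.6
tool_pos: [0.5071, 0.3693, 0.1399]
tool_rot: [0.088, 3.071, 0.053]
contact_force: [-0.3, 0.1, 0.8]
opening: 0.0853
```

```bash
python3 - <<'E'
from h import *
o=st();M=tz()
p=ctrl.get_image("wrist");save(p["color"],"w24.png")
print("cap pred",wproj(p,o,(.507,.373,.123)),"tcp",wproj(p,o,o["tool_pos"]))
E
```

```text
t 34.6 tcp [0.5071 0.3693 0.1399] jaw yaw 86.8 open 0.0853 F [-0.3  0.1  0.8] q [ 0.51  0.1   1.75 -0.01  1.21 -1.  ]
tool z [ 0.07   0.032 -0.997] tip [0.5084 0.3699 0.1209]
cap pred [328.47206146 304.04229575] tcp [321.32833952 327.64896574]
```

View pics/w24.png

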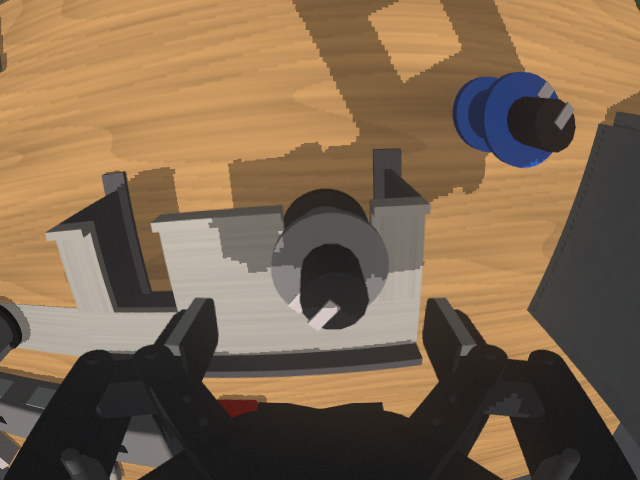

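Request:
step_arm(moves=[[1, 0, 0.004, 0, 0], [1, 0, 0, 0, 0], [1, 0, 0, -0.01, 0], [1, 0, 0, -0.008, 0], [1, 0, 0, 0, 0]])

```text
t: 35.28
tool_pos: [0.5077, 0.374, 0.1223]
tool_rot: [0.088, 3.068, 0.055]
contact_force: [-1.2, -0.5, 1.0]
opening: 0.0854
```

```bash
python3 - <<'E'
from h import *
o=st();M=tz()
p=ctrl.get_image("wrist");save(p["color"],"w25.png")
print("cap pred",wproj(p,o,(.507,.374,.123)),"tcp",wproj(p,o,o["tool_pos"]))
E
```

```text
t 35.27 tcp [0.5077 0.374  0.1223] jaw yaw 86.8 open 0.0854 F [-1.2 -0.5  1. ] q [ 0.52  0.13  1.75 -0.01  1.18 -0.99]
tool z [ 0.072  0.034 -0.997] tip [0.5091 0.3747 0.1034]
cap pred [321.17024454 327.08451091] tcp [321.32759198 327.64756101]
```

View pics/w25.png

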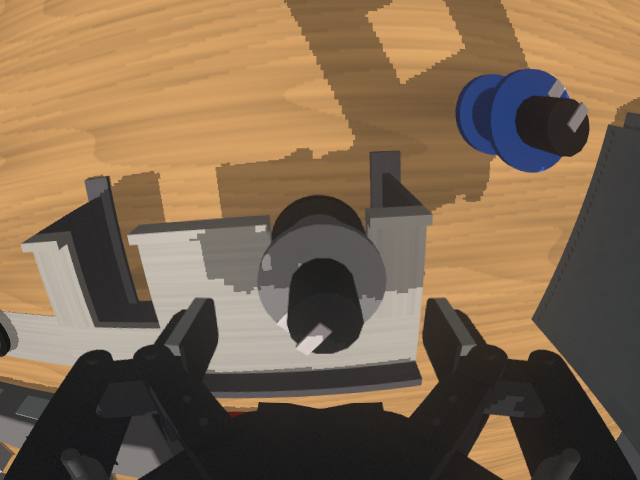

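Aligned; go down 4 mm, grip and lift 15 mm.

Request:
step_arm(moves=[[1, 0, 0.001, -0.004, 0], [1, 0, 0, 0, 0], [0, 0, 0, 0, 0], [0, 0, 0, 0, 0], [0, 0, 0, 0, 0], [0, 0, 0, 0, 0], [0, 0, 0, 0, 0], [0, 0, 0, 0.008, 0], [0, 0, 0, 0.007, 0], [0, 0, 0, 0, 0]], newtons=40)

```text
t: 36.58
tool_pos: [0.5077, 0.375, 0.1342]
tool_rot: [0.088, 3.068, 0.055]
contact_force: [0.1, 0.8, -1.8]
opening: 0.0284
```

```bash
python3 - <<'E'
from h import *
o=st();M=tz()
E
```

```text
t 36.58 tcp [0.5077 0.375  0.1342] jaw yaw 86.8 open 0.0284 F [ 0.1  0.8 -1.8] q [ 0.52  0.12  1.75 -0.01  1.2  -0.99]
tool z [ 0.072  0.034 -0.997] tip [0.5091 0.3757 0.1153]
```

Request:
step_arm(moves=[[0, -0.012, -0.0005, 0, 0], [0, -0.015, -0.0005, 0, 0], [0, -0.015, -0.0005, 0, 0], [0, -0.015, -0.0005, 0, 0], [0, -0.015, -0.0005, 0, 0], [0, -0.015, -0.0005, 0, 0], [0, -0.01, 0, 0, 0], [0, 0, 0, 0, 0]])

```text
t: 37.58
tool_pos: [0.4019, 0.3714, 0.1332]
tool_rot: [0.086, 3.07, 0.054]
contact_force: [0.1, -0.3, -2.1]
opening: 0.0289
```

```bash
python3 - <<'E'
from h import *
o=st();M=tz()
p=ctrl.get_image("wrist");save(p["color"],"w26.png")
E
```

```text
t 37.58 tcp [0.4019 0.3714 0.1332] jaw yaw 86.9 open 0.0289 F [ 0.1 -0.3 -2.1] q [ 0.62 -0.08  1.94 -0.01  1.2  -0.89]
tool z [ 0.07   0.033 -0.997] tip [0.4032 0.372  0.1143]
```

View pics/w26.png

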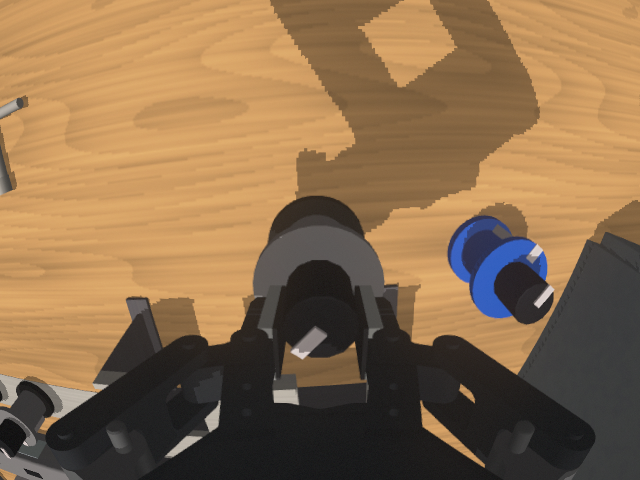

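Request:
step_arm(moves=[[0, 0, -0.02, 0.015, 0], [0, 0, -0.04, 0.015, 3], [0, 0, -0.05, 0, 5], [0, 0.01, -0.05, 0, 5], [0, 0.02, -0.04, 0, 5], [0, 0.03, -0.02, 0, 5], [0, 0.035, -0.01, 0, 5], [0, 0.035, 0, 0, 5], [0, 0.035, 0, 0, 4], [0, 0.025, 0, 0, 3], [0, 0.012, 0, 0, 2], [0, 0, 0, 0, 0], [0, 0, 0, 0, 0]])

```text
t: 39.25
tool_pos: [0.6178, 0.1299, 0.1672]
tool_rot: [-1.047, 2.893, 0.088]
contact_force: [-0.2, 0.1, -1.9]
opening: 0.0286
```

```bash
python3 - <<'E'
from h import *
o=st();M=tz()
p=ctrl.get_image("wrist");save(p["color"],"w27.png")
E
```

```text
t 39.25 tcp [0.6178 0.1299 0.1672] jaw yaw 129.9 open 0.0286 F [-0.2  0.1 -1.9] q [ 0.06  0.1   1.71  0.08  1.29 -2.23]
tool z [ 0.04   0.075 -0.996] tip [0.6186 0.1313 0.1483]
```

View pics/w27.png

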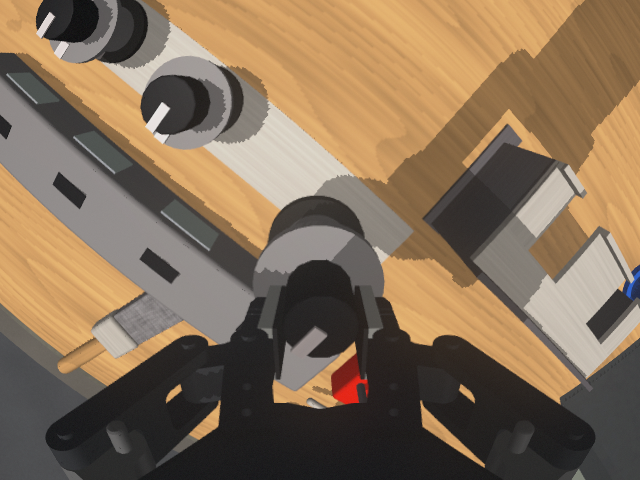

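Request:
step_arm(moves=[[0, -0.004, 0, -0.015, 0], [0, 0, 0, -0.02, 0], [0, 0, 0, -0.015, 0], [0, 0, 0, -0.01, 0], [0, 0, 0, 0, 0]])

```text
t: 39.92
tool_pos: [0.6104, 0.1301, 0.101]
tool_rot: [-1.049, 2.896, 0.089]
contact_force: [-0.1, -0.5, -1.5]
opening: 0.0289
```

```bash
python3 - <<'E'
from h import *
o=st();M=tz()
t,s=grab()
tiles=[]
for p in(s,t):
    c=proj(p,(.61,.13,.06)).astype(int);tiles.append(cv2.resize(p["color"][c[1]-35:c[1]+35,c[0]-35:c[0]+35],(400,400),interpolation=2))
save(np.hstack(tiles),"s28.png")
E
```

```text
t 39.92 tcp [0.6104 0.1301 0.101 ] jaw yaw 129.9 open 0.0289 F [-0.1 -0.5 -1.5] q [ 0.06  0.16  1.76  0.08  1.18 -2.23]
tool z [ 0.037  0.075 -0.997] tip [0.6111 0.1315 0.082 ]
```

View pics/s28.png

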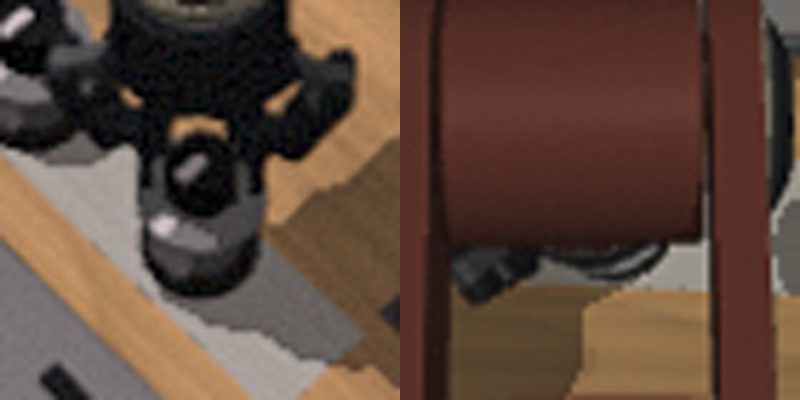

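Request:
step_arm(moves=[[0, 0, 0, -0.008, 0], [0, 0, 0, -0.005, 0], [0, 0, 0, 0, 0]])

```text
t: 40.4
tool_pos: [0.6128, 0.1302, 0.0906]
tool_rot: [-1.047, 2.891, 0.087]
contact_force: [0.5, 0.3, -2.6]
opening: 0.0284
```

```bash
python3 - <<'E'
from h import *
o=st();M=tz()
E
```

```text
t 40.4 tcp [0.6128 0.1302 0.0906] jaw yaw 129.9 open 0.0284 F [ 0.5  0.3 -2.6] q [ 0.06  0.17  1.77  0.08  1.16 -2.24]
tool z [ 0.043  0.075 -0.996] tip [0.6136 0.1316 0.0716]
```

Request:
step_arm(moves=[[0, 0, 0, -0.004, 0], [0, 0, 0, -0.002, 0], [0, 0, 0, 0, 0]])

```text
t: 40.78
tool_pos: [0.6132, 0.1302, 0.0847]
tool_rot: [-1.046, 2.89, 0.086]
contact_force: [0.2, -0.0, -1.9]
opening: 0.0288
```

```bash
python3 - <<'E'
from h import *
o=st();M=tz()
E
```

```text
t 40.77 tcp [0.6132 0.1302 0.0847] jaw yaw 129.9 open 0.0288 F [ 0.2 -0.  -1.9] q [ 0.06  0.18  1.77  0.08  1.15 -2.24]
tool z [ 0.044  0.075 -0.996] tip [0.614  0.1316 0.0658]
```

Request:
step_arm(moves=[[0, 0, 0, -0.002, 0], [0, 0, 0, 0, 0], [1, 0, 0, 0, 0], [1, 0, 0, 0, 0], [1, 0, 0, 0, 0], [1, 0, 0, 0, 0], [1, 0, 0, 0.015, 0], [1, 0, 0, 0.03, 0], [1, 0, 0, 0.04, 0], [1, -0.03, -0.03, 0.04, -8], [1, -0.04, -0.05, 0.02, -10], [1, -0.04, -0.05, 0, -10], [1, -0.03, -0.05, 0, -10], [1, -0.02, -0.05, 0, -8], [1, -0.01, -0.04, 0, 0], [1, 0, -0.02, 0, 0], [1, 0, 0, 0, 0], [1, 0, 0, 0, 0]])

```text
t: 43.02
tool_pos: [0.444, -0.1627, 0.2486]
tool_rot: [0.202, 3.027, 0.022]
contact_force: [-0.6, 0.3, 0.4]
opening: 0.0855
```

```bash
python3 - <<'E'
from h import *
o=st();M=tz()
t,s=grab();save(t["color"],"t29.png")
r=rect(t,.54,.68,-.15,.2,.088,2200);save(r,"r29.png");print(r.shape)
r=rect(s,.54,.68,-.15,.2,.088,2200);save(r,"rs29.png")
E
```

```text
t 43.02 tcp [ 0.444  -0.1627  0.2486] jaw yaw 82.4 open 0.0855 F [-0.6  0.3  0.4] q [-0.54 -0.39  2.01  0.06  1.44 -1.99]
tool z [ 0.108  0.007 -0.994] tip [ 0.4461 -0.1626  0.2297]
(308, 770, 3)
```

View pics/t29.png

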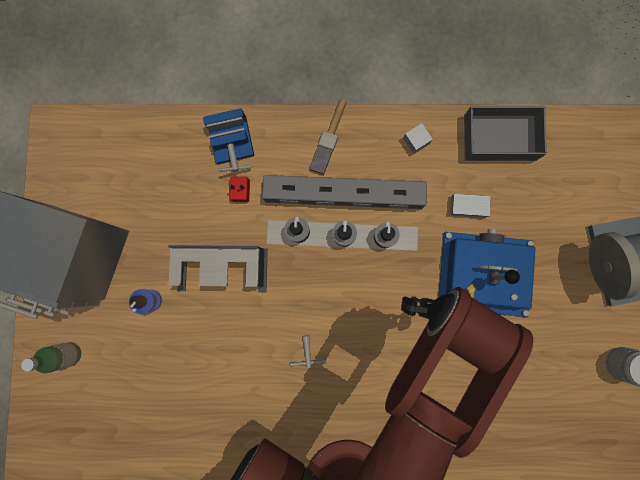

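View pics/r29.png

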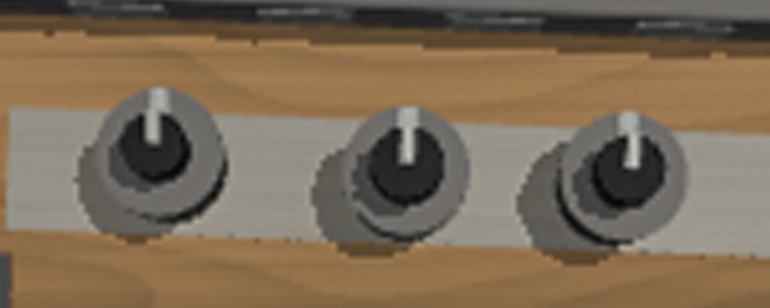

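View pics/rs29.png

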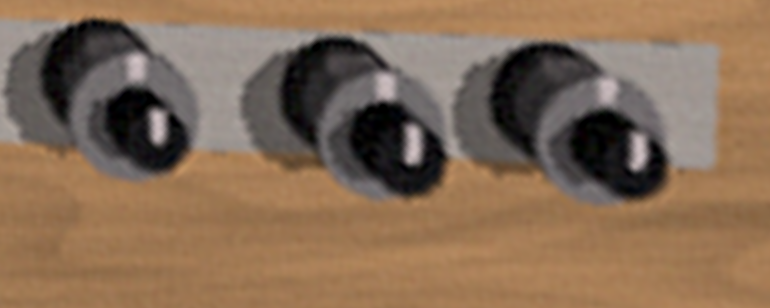

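```bash
python3 - <<'E'
from h import *
t,s=grab()
r=rect(t,.54,.68,-.15,.2,.056,2200);r2=rect(s,.54,.68,-.15,.2,.056,2200);save(np.vstack([r,r2[:290]]),"r30.png")
E
```

```text
(no output)
```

View pics/r30.png

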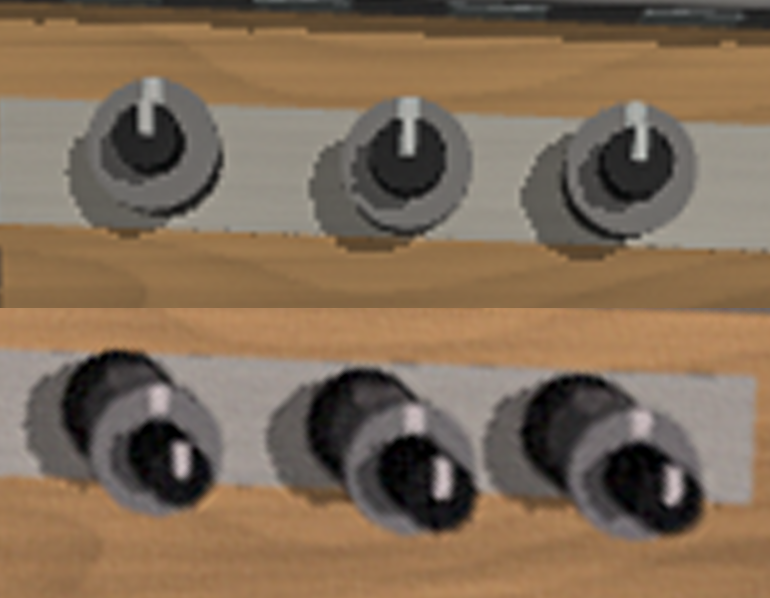

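Request:
step_arm(moves=[[0, 0.01, -0.03, 0.01, 0.5], [0, 0.01, -0.04, 0.01, 0.5], [0, 0.01, -0.045, 0, 0.5], [0, 0.01, -0.04, 0, 0.5], [0, 0.005, -0.03, 0, 0], [0, 0.005, -0.02, 0, 0], [0, 0, -0.008, 0, 0], [0, 0, 0, 0, 0], [0, 0, 0, 0, 0]])

```text
t: 44.35
tool_pos: [0.4977, -0.3749, 0.2666]
tool_rot: [0.128, 3.034, 0.032]
contact_force: [-0.1, -0.4, 0.2]
opening: -0.0002
```

```bash
python3 - <<'E'
from h import *
o=st();M=tz()
p=ctrl.get_image("wrist");save(p["color"],"w31.png");print(wproj(p,o,(.502,-.335,.185)))
E
```

```text
t 44.35 tcp [ 0.4977 -0.3749  0.2666] jaw yaw 85.2 open -0.0002 F [-0.1 -0.4  0.2] q [-0.8  -0.    1.65  0.09  1.44 -2.3 ]
tool z [ 0.105  0.016 -0.994] tip [ 0.4997 -0.3746  0.2478]
[385.58597902 242.07569436]
```

View pics/w31.png

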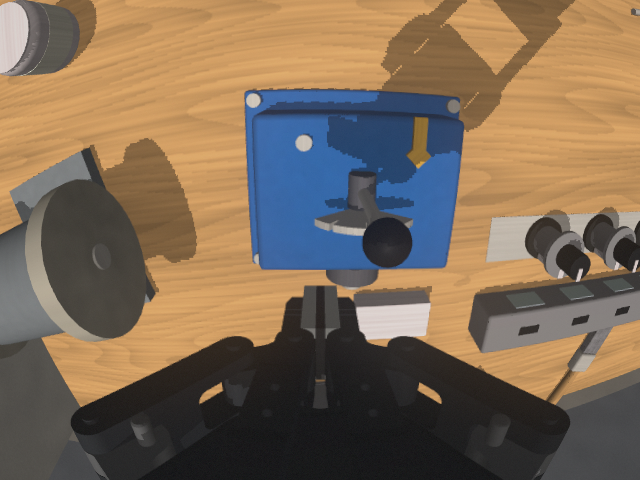

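Request:
step_arm(moves=[[0, 0, -0.008, -0.015, 0], [0, 0, 0, -0.02, 0], [0, 0, 0, -0.015, 0], [0, 0, 0, -0.01, 0], [0, 0, 0, -0.005, 0], [0, 0, 0, 0, 0]])

```text
t: 45.15
tool_pos: [0.4968, -0.3813, 0.1951]
tool_rot: [0.126, 3.037, 0.035]
contact_force: [0.7, 0.3, 0.2]
opening: 0.0
```

```bash
python3 - <<'E'
from h import *
o=st();M=tz()
p=ctrl.get_image("wrist");save(p["color"],"w32.png")
E
```

```text
t 45.15 tcp [ 0.4968 -0.3813  0.1951] jaw yaw 85.3 open 0.0 F [0.7 0.3 0.2] q [-0.81  0.05  1.71  0.09  1.32 -2.32]
tool z [ 0.103  0.019 -0.995] tip [ 0.4988 -0.3809  0.1762]
```

View pics/w32.png

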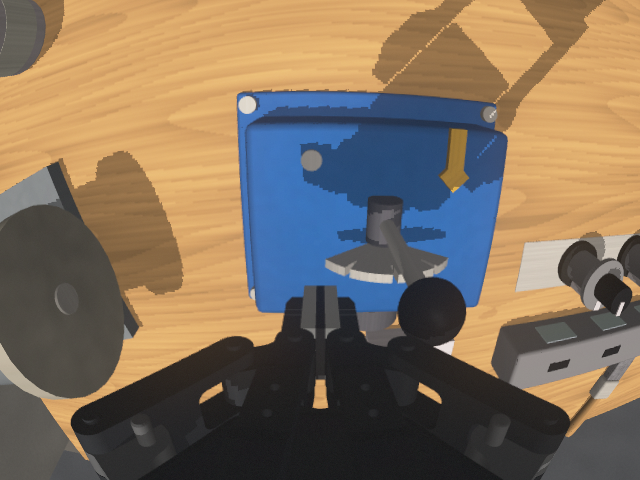

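Request:
step_arm(moves=[[0, 0.001, 0.006, -0.004, 0], [0, 0, 0.005, 0, 0], [0, 0, 0.004, 0, 0], [0, 0, 0.003, 0, 0], [0, 0, 0.003, 0, 0]])

```text
t: 45.82
tool_pos: [0.4989, -0.3607, 0.1938]
tool_rot: [0.126, 3.033, 0.026]
contact_force: [1.2, -5.7, -1.9]
opening: -0.0001
```

```bash
python3 - <<'E'
from h import *
o=st();M=tz()
p=ctrl.get_image("wrist");save(p["color"],"w33.png")
E
```

```text
t 45.83 tcp [ 0.4989 -0.3607  0.1938] jaw yaw 85.3 open -0.0001 F [ 1.2 -5.7 -1.9] q [-0.78  0.02  1.74  0.09  1.31 -2.29]
tool z [ 0.106  0.013 -0.994] tip [ 0.5009 -0.3604  0.1749]
```

View pics/w33.png

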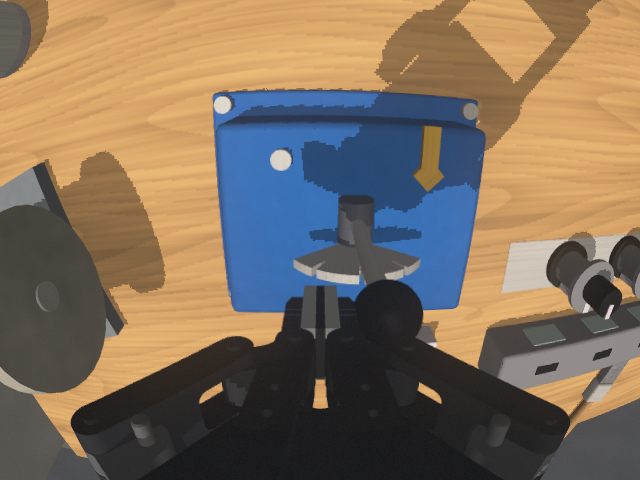

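Request:
step_arm(moves=[[0, 0.0005, 0.004, 0, 0], [0, 0.0005, 0.004, 0, 0], [0, 0.0005, 0.004, -0.001, 0], [0, 0.0005, 0.004, -0.001, 0]])

```text
t: 46.38
tool_pos: [0.4997, -0.3533, 0.1945]
tool_rot: [0.13, 3.031, -0.007]
contact_force: [-2.1, -7.7, 0.7]
opening: -0.0001
```

```bash
python3 - <<'E'
from h import *
o=st();M=tz()
E
```

```text
t 46.38 tcp [ 0.4997 -0.3533  0.1945] jaw yaw 85.1 open -0.0001 F [-2.1 -7.7  0.7] q [-0.77  0.01  1.76  0.07  1.3  -2.27]
tool z [ 0.107 -0.009 -0.994] tip [ 0.5018 -0.3535  0.1756]
```

Request:
step_arm(moves=[[0, 0.0005, 0.009, -0.001, 0], [0, 0.0005, 0.009, -0.001, 0], [0, 0.0005, 0.009, -0.001, 0], [0, 0.0005, 0.009, -0.001, 0]])

```text
t: 46.88
tool_pos: [0.5007, -0.3379, 0.1955]
tool_rot: [0.139, 3.022, -0.085]
contact_force: [0.9, -19.4, -5.9]
opening: -0.0002
```

```bash
python3 - <<'E'
from h import *
o=st();M=tz()
p=ctrl.get_image("wrist");save(p["color"],"w34.png")
for th in(.1,.2,.3,.4):print(th,wproj(p,o,(.502+.1*.11*np.sin(th),-.335+.995*.11*np.sin(th),.075+.11*np.cos(th))))
E
```

```text
t 46.88 tcp [ 0.5007 -0.3379  0.1955] jaw yaw 84.5 open -0.0002 F [  0.9 -19.4  -5.9] q [-0.73 -0.03  1.8   0.03  1.25 -2.22]
tool z [ 0.112 -0.061 -0.992] tip [ 0.5028 -0.339   0.1766]
0.1 [356.44944432 314.04632592]
0.2 [382.1972878  312.15374421]
0.3 [406.19632794 308.62201792]
0.4 [427.77456326 303.69993284]
```

View pics/w34.png

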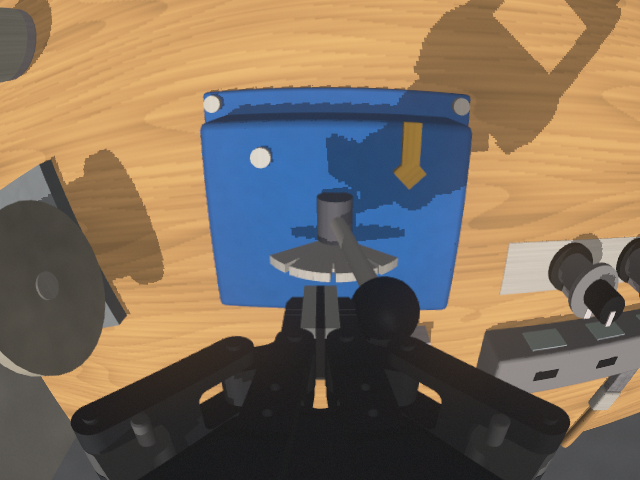

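Request:
step_arm(moves=[[0, 0.001, 0.009, -0.003, 0], [0, 0.001, 0.009, -0.003, 0], [0, 0.001, 0.009, -0.003, 0], [0, 0.001, 0.009, -0.003, 0]])

```text
t: 47.42
tool_pos: [0.5024, -0.3204, 0.1931]
tool_rot: [0.146, 3.016, -0.154]
contact_force: [-4.8, -13.4, 0.8]
opening: 0.0001
```

```bash
python3 - <<'E'
from h import *
o=st();M=tz()
p=ctrl.get_image("wrist");save(p["color"],"w35.png")
for th in(.2,.3,.4,.5,.6):print(th,wproj(p,o,(.502+.1*.11*np.sin(th),-.335+.995*.11*np.sin(th),.075+.11*np.cos(th))))
E
```

```text
t 47.42 tcp [ 0.5024 -0.3204  0.1931] jaw yaw 84.1 open 0.0001 F [ -4.8 -13.4   0.8] q [-0.69 -0.07  1.83 -0.01  1.22 -2.16]
tool z [ 0.113 -0.107 -0.988] tip [ 0.5046 -0.3224  0.1744]
0.2 [341.38854835 315.00419253]
0.3 [367.26109554 312.23059209]
0.4 [391.31144256 307.84743936]
0.5 [412.86987357 302.13539084]
0.6 [431.5220641  295.41362644]
```

View pics/w35.png

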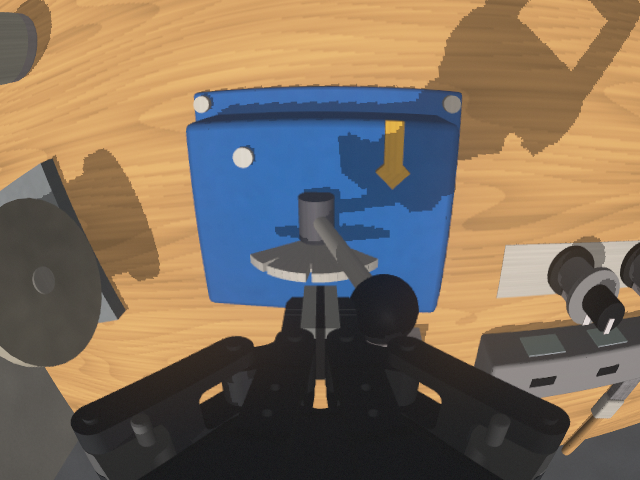

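θ ≈ 0.37, past the hump. A bit more, then back off and let it settle.

Request:
step_arm(moves=[[0, 0.001, 0.009, -0.004, 0], [0, 0.001, 0.009, -0.004, 0], [0, 0.001, 0.009, -0.004, 0], [0, 0.001, 0.008, -0.003, 0], [0, 0, 0, 0, 0]])

```text
t: 48.1
tool_pos: [0.5039, -0.3008, 0.1874]
tool_rot: [0.151, 3.012, -0.213]
contact_force: [0.7, 0.5, 0.2]
opening: 0.0002
```

```bash
python3 - <<'E'
from h import *
o=st();M=tz()
p=ctrl.get_image("wrist");save(p["color"],"w36.png")
for th in(.4,.5,.6,.7):print(th,wproj(p,o,(.502+.1*.11*np.sin(th),-.335+.995*.11*np.sin(th),.075+.11*np.cos(th))))
E
```

```text
t 48.1 tcp [ 0.5039 -0.3008  0.1874] jaw yaw 83.8 open 0.0002 F [0.7 0.5 0.2] q [-0.64 -0.09  1.87 -0.05  1.19 -2.1 ]
tool z [ 0.111 -0.146 -0.983] tip [ 0.506  -0.3036  0.1687]
0.4 [345.7624341  315.50476167]
0.5 [370.03226025 310.17090821]
0.6 [391.76472803 303.55484409]
0.7 [410.53602064 296.00490511]
```

View pics/w36.png

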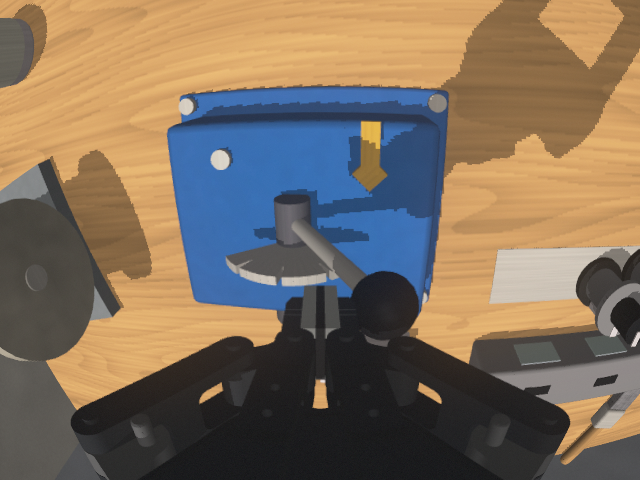

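Request:
step_arm(moves=[[0, 0, -0.01, 0.01, 0], [0, 0, -0.015, 0.02, 0], [0, -0.01, -0.01, 0.03, 0], [0, -0.03, 0, 0.03, 0], [0, -0.03, 0, 0.02, 0], [0, -0.02, 0, 0, 0], [0, 0, 0, 0, 0], [0, 0, 0, 0, 0], [0, 0, 0, 0, 0], [0, 0, 0, 0, 0], [0, 0, 0, 0, 0], [0, 0, 0, 0, 0], [0, 0, 0, 0, 0], [0, 0, 0, 0, 0], [0, 0, 0, 0, 0], [0, 0, 0, 0, 0], [0, 0, 0, 0, 0], [0, 0, 0, 0, 0], [0, 0, 0, 0, 0], [0, 0, 0, 0, 0]])

```text
t: 50.65
tool_pos: [0.4142, -0.3413, 0.3117]
tool_rot: [0.148, 3.004, -0.217]
contact_force: [-0.3, -0.5, 0.4]
opening: -0.0001
```

```bash
python3 - <<'E'
from h import *
o=st();M=tz()
t,s=grab();save(t["color"],"t37.png");save(s["color"],"s37.png")
a=cv2.resize(s["color"][120:230,190:310],None,fx=6,fy=5.4,interpolation=2);save(a,"s37b.png")
r=rect(t,.54,.68,-.15,.2,.056,2200);r2=rect(s,.54,.68,-.15,.2,.056,2200);save(np.vstack([r,r2[:290]]),"r37.png")
for th in(.5,.6,.7):
    X=(.502+.1*.11*np.sin(th),-.335+.995*.11*np.sin(th),.075+.11*np.cos(th))
    print(th,((proj(s,X)-[190,120])*[6,5.4]).round(),proj(t,X).round(1))
E
```

```text
t 50.65 tcp [ 0.4142 -0.3413  0.3117] jaw yaw 83.8 open -0.0001 F [-0.3 -0.5  0.4] q [-0.82 -0.31  1.85 -0.02  1.41 -2.29]
tool z [ 0.118 -0.149 -0.982] tip [ 0.4165 -0.3442  0.293 ]
0.5 [379. 186.] [485.  274.3]
0.6 [392. 204.] [479.7 273.8]
0.7 [405. 223.] [474.7 273.4]
```

View pics/s37b.png

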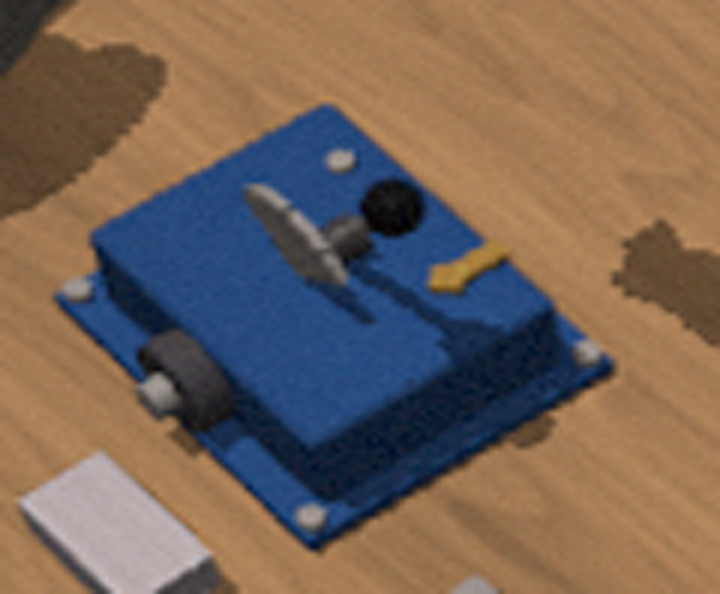

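View pics/t37.png

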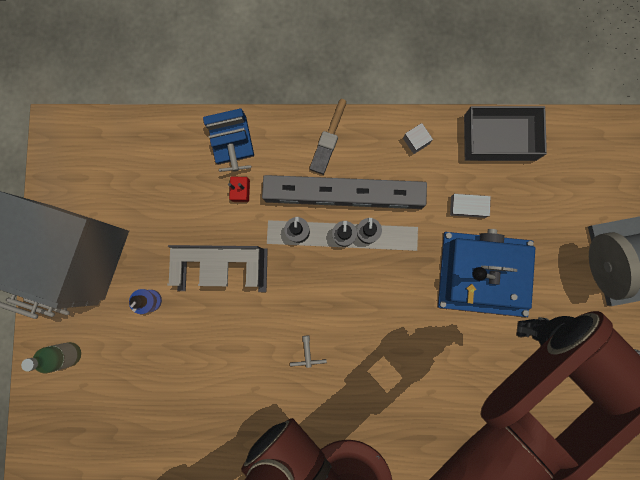

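View pics/r37.png

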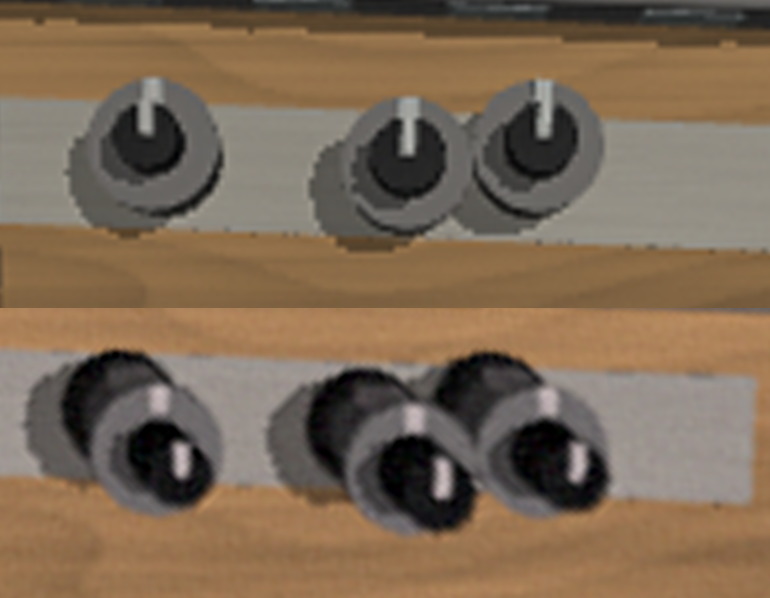

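View pics/s37.png

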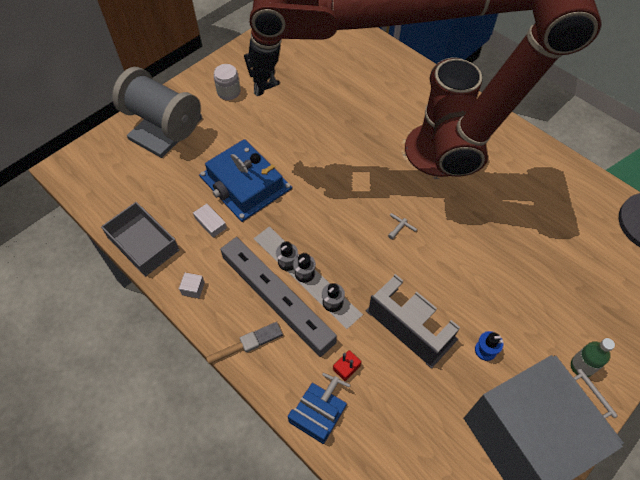

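```bash
python3 - <<'E'
from h import *
t=ctrl.get_image("top");save(rect(t,.54,.68,-.15,.2,.0,2200),"r38.png")
print([ (np.round(r["bbox"]).tolist(),round(r["p"],2)) for r in ctrl.spot_in(t,"case_c")])
E
```

```text
[([127.0, 288.0, 162.0, 314.0], 0.95), ([330.0, 223.0, 355.0, 247.0], 0.81), ([285.0, 217.0, 310.0, 245.0], 0.7), ([358.0, 221.0, 380.0, 241.0], 0.7)]
```

View pics/r38.png

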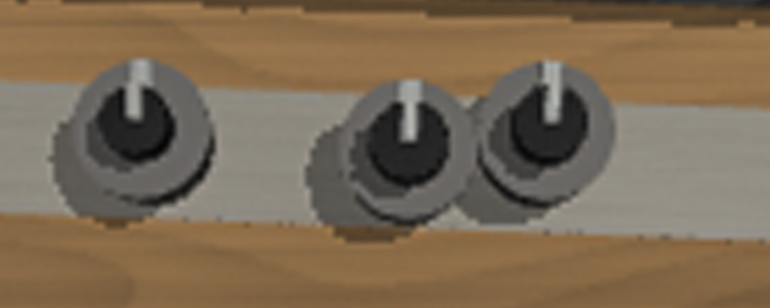

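```bash
python3 -c "
from station import ctrl
print(ctrl.finish_job())"
```

```text
the job is handed in; nothing more can be done
None
```

I handed the job in at about 51 s; `finish_job()` gives no verdict, so what follows rests on my own camera checks.

- **Lever:** It went from the +0.6 notch to neutral and stayed there while I placed the cases. It then went into the end notch on the brass pointer's side (+y), last seen at about +0.6 rad.
- **Cases:** Three were present. The two hanging ones (30 mm and 34 mm caps) and the loose one (32 mm cap) now stand upright on the strip. I saw no fourth. I left the blue look-alike alone.
- **Bystanders:** In the last pictures the punch holder and offcut were where they started.

**Checks that were off:**
- **Knocked case:** Some time after t = 43 s, the loose case was found shifted about 4 cm along the strip, next to the middle case, while the arm was away at the lever. It still stood upright, about 9 mm off the centre line (limit 20 mm), so I left it.
- **Label angles:** The label angles came out differently from the cap ribs and the collar marks, between about -12° and +7°. The reader squares at about -2° and the limit is 14.3° either side. The averages are near -1°, but a single label could be several degrees off.
- **First lever throw:** The lever was stiffer to move quickly than I expected. One fast push reached 111 N at the wrist (limit 120 N) and tilted the tool about 9°. I took most of the tilt out by pressing the fingertips on the fixed stand and reader, at 37 N at most. The final throw stayed under about 20 N.

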